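Load the sample carrier under the height gauge and snap the lens flap over it

ROBOT

A 6-joint arm with a two-finger parallel gripper is mounted at the origin on the work surface. World frame = base frame: x ahead of the robot, y to its left, z up, the work surface at z = 0. Lengths are in m, angles in rad, forces in N, time in s.
With the tool pointing down it reaches from about 0.425 to 0.95 m from the base axis. Payload 3.5 kg.
Tool frame: the origin (TCP) lies on the mounting face of the last link; the fingertips stand 173 mm ahead of it and the grasp point (between the pads) lies 155 mm ahead of it; z points along the fingers, x is the direction in which the jaws open and shut, and the axes are right-handed (so a half turn about z gives the same grasp; the last joint's range is limited). The gripper opens to 85 mm and grips with 20 to 120 N. Pads are 22 mm wide; open, the fingers measure 114 mm over their backs; the gripper's body (76 mm by 85 mm) begins 54 mm behind the grasp point. The pads swing forward as they close: fully open they stand 13 mm farther back than shut.
Start: joints at [-1.254, 0.286, 1.577, -0, 1.279, -0.15], TCP at [0.304, -0.603, 0.405] pointing down, gripper open.
Joint ranges: [-2.77, 2.77], [-0.9, 2.22], [0.21, 2.48], [-1.53, 4.67], [0.24, 2.81], [-2.84, 2.84]. Speed limits (rad/s): [2.79, 2.79, 3.14, 3.14, 3.14, 3.14].

INTERFACE

Orientations are given as a unit quaternion [x, y, z, w].
In Python, from plant import get_state, read_camera, sign_off gives the robot as it stands.
- The arm moves only by the shell command python3 -m jog 'ROWS' [FORCE]. ROWS is JSON, a list of rows, each an object of numbers: "grip": the closure, from 0 (fully open) to 1 (shut); "x", "y", "z": the shift along the tool's x, y, z in mm; "rx", "ry", "rz": the turn, a rotation vector about the tool's x, y, z in degrees. A call has 1 to 8 rows; each row shifts and turns the commanded pose from where the row before left it, along the tool's axes as they then stand; what a row does not reach is not made up. A row lasts 1/12 s, in which the tool goes at most 41.7 mm and 7.16 degrees, less where a joint would pass 70% of its speed; a pose out of reach is approached as far as the arm can. A call with a gripper value outside its range is refused whole. The fingers move at their own pace and stop on an object; FORCE is the grip in N (left out, the last holds). Time passes only in rows, so rows that do not move let the fingers close. It gives the time, the measured TCP pose, the force and the opening at its end, in the units of the state.
- get_state(): the state, without advancing time (a new reading comes with each control period).
- read_camera(name): name is "scene" or "top"; returns a dict with "frame" (420x560x3 uint8, red, green, blue), "intrinsics" (3x3 intrinsics, pixels), "R" (3x3) and "t" (3): a world point X has camera coordinates R X + t. Camera axes: x right, y down, z forward; pixel columns grow to the right and rows downward; lengths in m; the calibration is good to about 2 mm. A picture is of the moment at which its call begins. There is no depth.
- sign_off(): hands the job in, once; it reports no verdict.
The state is a dict: "time": time; "qpos": joint angles; "dq": joint speeds; "joint_efforts": joint torques, N m; "eef_pos": TCP position; "tcp_rot": TCP orientation; "contact_force": force on the tool from outside, world axes, zero at the start; "wrist_torque": the same for the moment, N m; "opening": opening from 0.0 (shut) to 1.0 (fully open).
Only numpy, scipy, OpenCV 4.12 (cv2) and the standard library are available. Lean on these libraries where they do the work, as an engineer would, in place of code of your own. Each camera call takes 0.05 s, during which the arm holds its last target.

TASK

Set the loose sample carrier down in the open end of the station's lane with its blue chamber end facing the yellow gauge bar (lower it, do not drop it), and slide it along the lane under the bar until it is fully home against the end stop. Then tip the raised lens flap over past its snap point so that it springs down onto its rest above the chamber. Keep the carrier level and leave the other things where they are.

Things in the scene. Friction and masses are not known exactly. Their poses are not given: they have to be found in the camera images.
- station: Fixed station: black base plate 10 mm thick. Origin on the table surface under the plate, on the lane's centre line; plate spans x -75..60, y -145..160 mm, plus a ledge out to x 115 at y -45..30 mm. The lane runs along y: open end at +y, end stop at -y; the carrier slides towards -y. Its grey floor is 10 mm above the origin. A brass objective stands on the ledge.
- stop_face (a point): Centre of the end stop's face, at station (0, -125, 18) mm; axes as the station's. The stop is a dark block 76 mm wide, face at y -125 mm, top 40 mm above the table.
- gauge_bar (a point): Middle of the underside of the yellow gauge bar, at station (0, -45, 52) mm; axes as the station's. The bar crosses the lane at y -52..-38 mm, z 52..66 mm (42 mm free over the lane floor), on two posts 14 mm wide at x = +-51 mm.
- lane_mouth (a point): Point on the lane floor between the wide ends of the flared rails, station (0, 70, 10) mm; axes as the station's. Two aluminium rails, 8 mm wide and 8 mm high over the floor (top z 18 mm), leave 60 mm between them from y -125 to +20 mm, then flare to about 84 mm at y 70 mm; beyond, the floor is open to y 160 mm.
- flap_hinge (a point): Middle of the lens flap's hinge axis, station (-47, -92.5, 64) mm; the axis runs along the station's y; axes as the station's. Two dark hinge posts, 14 mm wide in x, top at z 70 mm, stand at station y -129 and -56 mm. A black rubber rest for the lowered flap stands at station x 46, y -92 mm, top z 56 mm.
- flap_edge (a point): Middle of the lens flap's free edge (red strip); moves with the flap; its x axis points from the hinge outwards along the flap. The flap is a black frame with a clear lens, 60 mm wide along the hinge, 7 mm thick, reaching 89 mm from the hinge axis.
- lens_flap (a joint): Flap angle, rad. 0: raised (its start), leaning 19 degrees past upright to station -x, edge 148 mm above the table. 1.9: lowered, level over the lane, pointing to station +x, underside at z 60 mm, clear of the carrier. Over-centre spring, snap point near 0.9: push its -x face towards +x with 1 to 3 N some 50 to 60 mm from the hinge; past the snap point it springs down by itself.
- carrier: Loose sample carrier, 0.2 to 0.4 kg, lying flat. Origin at the centre of its underside, +x to the chamber end. Steel flange 150 (x) x 56 (y) x 8 mm; blue closed chamber, x 10..75 mm, 40 mm wide, top at z 38 mm, white disc on top. Centre of mass near x = 5 mm. Grip it from above across the 40 mm chamber. Seated, its +x is along the station's -y.
- carrier_front (a point): Middle of the lower front edge (chamber end) of the carrier, at carrier (75, 0, 0) mm; axes as the carrier's. Home, it is at the stop face.
- push_plate (a point): Centre of the rear face of the upright orange push plate at the carrier's rear, at carrier (-75, 0, 24) mm; axes as the carrier's. The plate spans carrier x -75..-65 mm, 44 mm wide, top at z 40 mm. With the carrier home, its rear face is at station y = 25 mm.
- objective: Brass objective, 32 mm wide, 42 mm tall, standing on the station's side ledge, top 52 mm above the table. Bystander, loose: leave it alone. Origin at the centre of its underside.
- dropper: Dropper bottle, amber with a white cap, 34 mm wide, 75 mm tall, beyond or beside the station. Bystander, loose: leave it alone. Origin at the centre of its underside.
- oil_jar: Oil jar, white with a blue cap, 52 mm wide, 55 mm tall, beyond or beside the station. Bystander, loose: leave it alone. Origin at the centre of its underside.
- puck: Black control puck, 60 mm wide, 52 mm tall, beyond or beside the station. Bystander, loose: leave it alone. Origin at the centre of its underside.
- slide_box: Green slide box, 85 x 45 mm, 80 mm tall, near the robot on its right. Bystander, loose: leave it alone. Origin at the centre of its underside.
- driver: Screwdriver, 160 mm long, lying on the left beyond the carrier. Bystander, loose: leave it alone. Origin at the centre of its underside.
There are look-alikes about, which are no part of the job. Leave any purple or red look-alike of the carrier alone.

How it is judged:
On the way, in this order (a step that is already met when the one before it is completed fails the run):
1. the carrier lies flat on the lane floor in the open end, chamber end first (front edge at station y -35 to 70 mm, within 15 mm of the centre line, 0.25 rad of the lane), flap raised (z of carrier in the frame of station below 0.014 m and angle between carrier's own z axis and vertical below 0.08 rad and y of carrier_front in the frame of station between -0.035 and 0.07 m and x of carrier_front in the frame of station between -0.015 and 0.015 m and y of push_plate in the frame of station above 0.05 m and angle between the x axis of carrier and the y axis of station, either way round below 0.25 rad and value of joint lens_flap below 0.4 rad), for 0.1 s.
2. the carrier has gone under the gauge bar and is home: front edge within 4 mm of the end stop, flap still raised (z of carrier in the frame of station below 0.014 m and angle between carrier's own z axis and vertical below 0.08 rad and y of carrier_front in the frame of station between -0.129 and -0.121 m and x of carrier_front in the frame of station between -0.006 and 0.006 m and angle between the x axis of carrier and the y axis of station, either way round below 0.08 rad and value of joint lens_flap below 0.4 rad), for 0.2 s.
3. the lens flap has snapped down to its lower stop (value of joint lens_flap above 1.82 rad), for 0.2 s.
At the end, for the whole second after the job is handed in: The carrier lies flat on the lane floor at rest, chamber end first, with its front edge within 4 mm of the end stop, within 6 mm of the lane's centre line and 0.08 rad of its direction; the lens flap is at its lower stop (within 0.08 rad) (z of carrier in the frame of station below 0.014 m and angle between carrier's own z axis and vertical below 0.08 rad and y of carrier_front in the frame of station between -0.129 and -0.121 m and x of carrier_front in the frame of station between -0.006 and 0.006 m and angle between the x axis of carrier and the y axis of station, either way round below 0.08 rad and value of joint lens_flap above 1.82 rad and linear speed of carrier below 0.02 m/s); the robot touches nothing.
It fails at once if the carrier is dropped (more than 25 mm above the table with no finger on it) (height (world z) of carrier above 0.025 m and contact force between the fingers and carrier below 0.05 N).
It fails at once if the carrier is tipped more than 0.5 rad (angle between carrier's own z axis and vertical above 0.5 rad).
It fails at once if a bystander is moved more than 25 mm or knocked over (distance of any of objective, dropper, oil_jar, puck, slide_box, driver from where it was at the start of the episode above 0.025 m or angle between any of objective, dropper, oil_jar, puck, slide_box's own z axis and vertical above 0.5 rad).
It also fails if it takes over 61 s, if anything falls off the work surface, if the arm or the gripper's body presses on something with over 40 N, if the wrist force passes 120 N, or if a joint passes its speed limit or range.

## Working session

There is one attempt and no reset: what is moved stays moved. The work goes in short steps, Python scripts to look and compute and a shell command to move; the robot and the scene stay as the last step left them, time stands still between calls to the robot, and variables do not carry over. Pictures are saved under pics/ and viewed, and the job is handed in when it is done.

```bash
mkdir -p pics; ls; python3 - <<'E'
from plant import *
import cv2
s=get_state(); print({k:s[k] for k in('time','eef_pos','tcp_rot','opening','contact_force')})
for n in('scene','top'):
    c=read_camera(n); cv2.imwrite(f'pics/{n}0.png',c['frame'][:,:,::-1]); print(n,c['intrinsics'],c['R'],c['t'])
E
```

```text
pics
{'time': 0.0, 'eef_pos': array([ 0.30370627, -0.60254101,  0.4033629 ]), 'tcp_rot': array([ 8.51469218e-01, -5.24403324e-01, -8.75539565e-04, -7.46861464e-04]), 'opening': 0.9980942479571144, 'contact_force': array([ 0.1363586 , -0.803666  , -0.04365936])}
scene [[514.21449579   0.         288.1104564 ]
 [  0.         514.21449579 208.08953377]
 [  0.           0.           1.        ]] [[-0.52591206  0.85051037 -0.00697283]
 [ 0.47712413  0.28822258 -0.83022907]
 [-0.7041087  -0.43995439 -0.55737875]] [ 0.30146545 -0.16715818  1.86579123]
top [[511.35006149   0.         289.51840007]
 [  0.         511.35006149 195.90358   ]
 [  0.           0.           1.        ]] [[-0.00887995 -0.99984072 -0.01548143]
 [-0.99218287  0.01073704 -0.12432967]
 [ 0.12447609  0.01425637 -0.99212018]] [-0.00823335  0.55744775  1.35277226]
```

View pics/scene0.png

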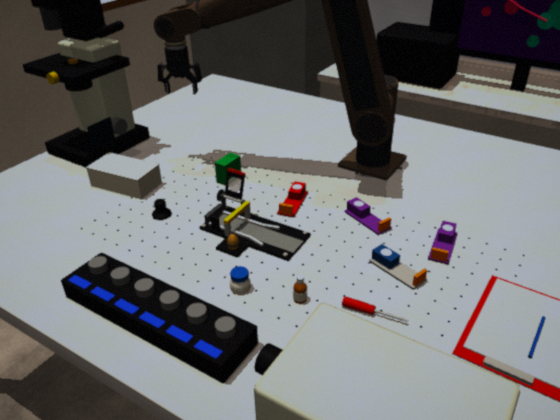

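View pics/top0.png

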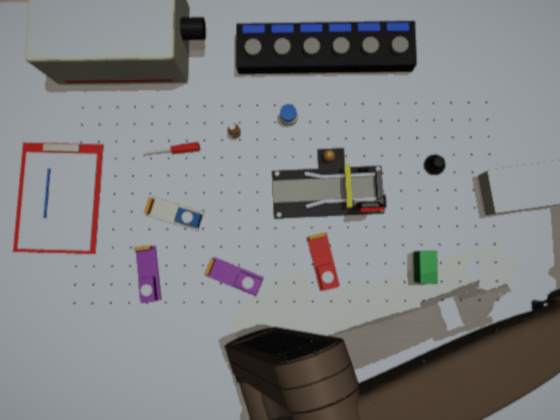

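Candidates in the top view are a blue/white one at (175,213), purple ones at (148,275) and (234,277), and a red one at (323,262). The steel flange with blue chamber and orange plate at (175,213) fits the description. I'll confirm it in a crop.

```bash
cat > h.py <<'E'
import numpy as np, cv2
from plant import *
def ray(c,p,z):
    K,R,t=c['intrinsics'],c['R'],c['t']
    d=R.T@np.linalg.inv(K)@np.array([p[0],p[1],1.]); o=-R.T@t
    return o+d*(z-o[2])/d[2]
def proj(c,X):
    q=c['R']@np.array(X)+c['t']; q=c['intrinsics']@q; return q[:2]/q[2]
def crop(c,x0,y0,x1,y1,f,name):
    cv2.imwrite(name,cv2.resize(c['frame'][y0:y1,x0:x1,::-1],None,fx=f,fy=f,interpolation=cv2.INTER_CUBIC))
def hsv(c): return cv2.cvtColor(c['frame'],cv2.COLOR_RGB2HSV)
E
python3 - <<'E'
from h import *
c=read_camera('top'); np.save('pics/t.npy',c,allow_pickle=True)
crop(c,130,185,220,240,8,'pics/c1.png'); crop(c,260,140,400,230,5.7,'pics/c2.png')
E
```

```text
(no output)
```

View pics/c1.png

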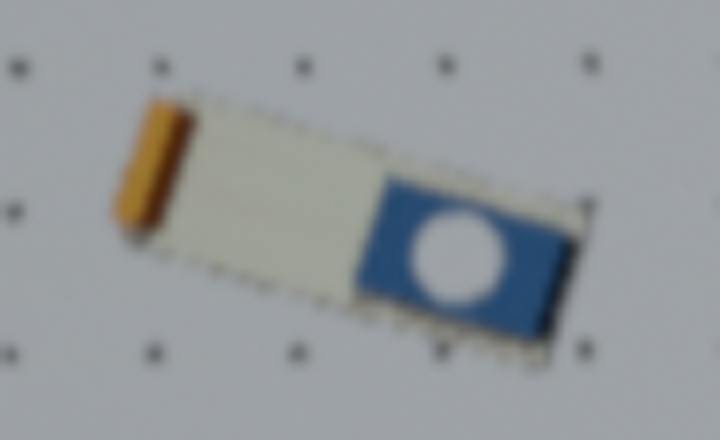

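View pics/c2.png

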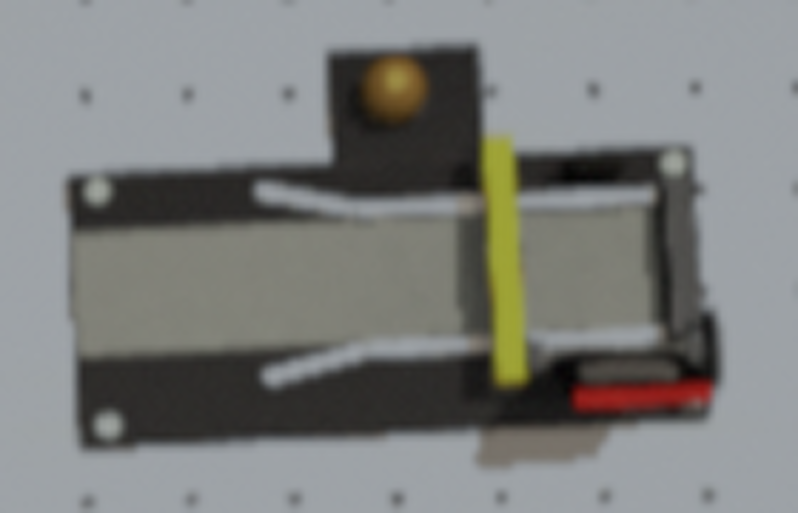

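The crop confirms the blue carrier: orange plate upper left, chamber end lower right. The station crop shows its mouth on the left, the bar near crop x=505 and the raised red flap edge at the lower right. Next I'll measure.

```bash
cat > meas.py <<'E'
from h import *
def cen(m):
    n,l,st,ce=cv2.connectedComponentsWithStats(m.astype(np.uint8)); i=1+np.argmax(st[1:,4]); return ce[i],st[i,4],(l==i)
def box(c,x0,y0,x1,y1,lo,hi):
    m=cv2.inRange(hsv(c),lo,hi)>0; k=np.zeros_like(m); k[y0:y1,x0:x1]=1; return m&k
E
python3 - <<'E'
from meas import *
c=np.load('pics/t.npy',allow_pickle=True).item()
H=hsv(c)
b=box(c,130,185,220,240,(100,120,60),(125,255,255))
cs=cv2.findContours(b.astype(np.uint8),0,2)[0]; k=max(cs,key=cv2.contourArea)
r=cv2.minAreaRect(k); print('blue rect',r)
P=[ray(c,p,.038)[:2] for p in cv2.boxPoints(r)]; print(np.round(P,4), np.linalg.norm(P[0]-P[1]),np.linalg.norm(P[1]-P[2]))
B=ray(c,r[0],.038)
o=box(c,130,185,220,240,(8,120,140),(25,255,255)); e,a,_=cen(o); O=ray(c,e,.04)
print('B',B,'O',O,a,np.linalg.norm(B-O)*1e3,'yaw',np.degrees(np.arctan2(*(B-O)[[1,0]])))
# disc
w=box(c,175,200,205,232,(0,0,130),(180,80,255))
fill=np.zeros_like(b,np.uint8); cv2.drawContours(fill,[cv2.convexHull(k)],-1,1,-1)
d,a,_=cen(w&(cv2.erode(fill,np.ones((3,3)))>0)); print('disc',d,a,ray(c,d,.038))
# station plate: dark mask convex outline
m=box(c,262,142,392,222,(0,0,0),(180,255,75)); 
cv2.imwrite('pics/m.png',cv2.resize(m[140:230,260:400].astype(np.uint8)*255,None,fx=5,fy=5,interpolation=0))
y=box(c,330,155,365,215,(22,120,80),(35,255,255))
n=cv2.minAreaRect(np.argwhere(y)[:,::-1].astype(np.float32)); print('bar',n); print([np.round(ray(c,p,.066),4) for p in cv2.boxPoints(n)])
E
```

```text
blue rect ((194.40000915527344, 219.30001831054688), (9.17060375213623, 12.965338706970215), 18.43494987487793)
[[0.4835 0.2607]
 [0.5167 0.2501]
 [0.5086 0.2264]
 [0.4755 0.2371]] 0.03484243348552936 0.025044906432988186
B [0.49606197 0.24356609 0.038     ] O [0.53640812 0.37090366 0.04      ] 34 133.5914218316203 yaw -107.5804947821233
disc [191.44444444 218.11111111] 9 [0.4993606  0.25161683 0.038     ]
bar ((345.8077087402344, 179.26478576660156), (55.95127868652344, 14.97030258178711), 71.896240234375)
[array([ 0.6625, -0.1235,  0.066 ]), array([ 0.6747, -0.1617,  0.066 ]), array([ 0.5311, -0.2044,  0.066 ]), array([ 0.5191, -0.1666,  0.066 ])]
```

View pics/m.png

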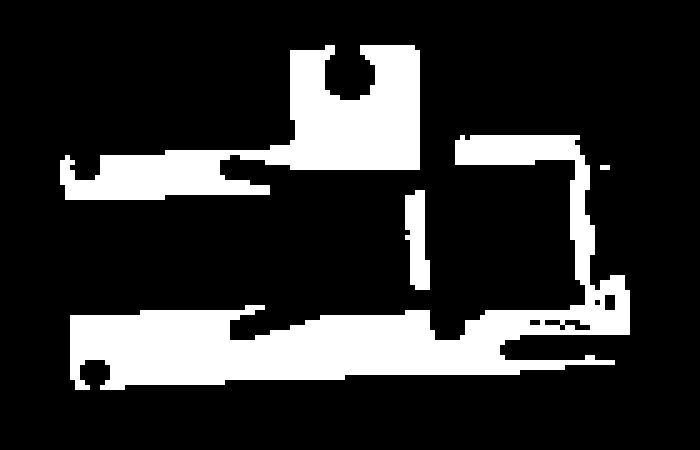

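Pixel masks are too coarse here: the disc split the blue, and brass leaked into the bar mask. I'll upsample, use hulls and fit the plate edges as lines.

```bash
cat > st.py <<'E'
from h import *
F=6
def up(c):
    g=cv2.resize(c['frame'],None,fx=F,fy=F,interpolation=cv2.INTER_CUBIC); return g, cv2.cvtColor(g,cv2.COLOR_RGB2HSV)
def px(p): return (np.asarray(p,float)+.5)/F-.5
def hullrect(h,win,lo,hi,fill=True):
    m=cv2.inRange(h,lo,hi); k=np.zeros_like(m); x0,y0,x1,y1=[int(v*F) for v in win]; k[y0:y1,x0:x1]=255; m&=k
    m=cv2.morphologyEx(m,cv2.MORPH_OPEN,np.ones((5,5)))
    pts=cv2.findNonZero(m)
    return cv2.minAreaRect(cv2.convexHull(pts)), m
def carrier(c,win,zb=0):
    g,h=up(c)
    r,m=hullrect(h,win,(98,90,50),(125,255,255))
    bp=px(cv2.boxPoints(r)); P=np.array([ray(c,p,.038+zb)[:2] for p in bp])
    o,_=hullrect(h,win,(8,110,110),(25,255,255)); O=ray(c,px(o[0]),.04+zb)[:2]
    return P,O
E
python3 - <<'E'
from st import *
c=np.load('pics/t.npy',allow_pickle=True).item(); g,h=up(c)
P,O=carrier(c,(130,185,220,240)); print(P.round(4),np.linalg.norm(P-np.roll(P,1,0),axis=1)); B=P.mean(0); v=B-O
print('B',B,'O',O,np.linalg.norm(v)*1e3,np.degrees(np.arctan2(v[1],v[0])))
e=[P[i]-P[i-1] for i in range(4)]; e=max(e,key=np.linalg.norm); print('yawrect',np.degrees(np.arctan2(e[1],e[0])))
# flange corners
r,_=hullrect(h,(334,155,365,212),(25,140,80),(34,255,255))
print('bar',px(cv2.boxPoints(r)).round(1)); Q=np.array([ray(c,p,.066) for p in px(cv2.boxPoints(r))]); print(Q.round(4), Q.mean(0))
# plate edges at z .01 : line fits
gray=cv2.cvtColor(g,cv2.COLOR_RGB2GRAY)
def edge(fixed,rng,vert):
    pts=[]
    for f in fixed:
        if vert: a=gray[int(f*F),rng[0]*F:rng[1]*F]
        else: a=gray[rng[0]*F:rng[1]*F,int(f*F)]
        d=np.abs(np.diff(cv2.GaussianBlur(a.reshape(1,-1).astype(np.float32),(9,1),0)[0])); i=np.argmax(d)+.5+rng[0]*F
        p=px((i,int(f*F))) if vert else px((int(f*F),i)); pts.append(ray(c,p,.01)[:2])
    pts=np.array(pts,np.float32); vx,vy,x,y=cv2.fitLine(pts,cv2.DIST_HUBER,0,.001,.001).ravel(); return np.array([x,y]),np.array([vx,vy]),pts
L={'left(y160)':edge(np.arange(178,212,2),(262,280),True),'bottom(x-75)':edge(np.arange(280,335,3),(205,228),False),'top(x60)':edge(np.arange(285,315,3),(160,178),False),'ledge':edge(np.arange(320,342,2),(142,155),False)}
for k,(p,v,_) in L.items(): print(k,p,np.degrees(np.arctan2(v[1],v[0])))
E
```

```text
[[0.4939 0.2988]
 [0.5294 0.2886]
 [0.5095 0.225 ]
 [0.4741 0.2354]] [0.06639605 0.03697559 0.06660356 0.03688097]
B [0.50175671 0.26193256] O [0.53587846 0.37029482] 113.60753660336232 -107.47847851119887
yawrect -107.39066016396691
bar [[343.6 164.6]
 [349.9 164.3]
 [352.4 207.1]
 [346.1 207.5]]
[[ 0.636  -0.1592  0.066 ]
 [ 0.6367 -0.1761  0.066 ]
 [ 0.5218 -0.1798  0.066 ]
 [ 0.5211 -0.1631  0.066 ]] [ 0.57889951 -0.1695924   0.066     ]
left(y160) [0.5635819  0.03476552] 3.7944465
bottom(x-75) [ 0.50289756 -0.06631652] -87.952965
top(x60) [ 0.6314205  -0.03778771] 81.32312
ledge [ 0.69350016 -0.12807395] -88.32045
```

```bash
python3 - <<'E'
from st import *
c=np.load('pics/t.npy',allow_pickle=True).item(); g,h=up(c)
gray=cv2.cvtColor(g,cv2.COLOR_RGB2GRAY)
def edge(fixed,rng,vert,z=.01):
    pts=[]
    for f in fixed:
        a=gray[int(f*F),int(rng[0]*F):int(rng[1]*F)] if vert else gray[int(rng[0]*F):int(rng[1]*F),int(f*F)]
        d=np.abs(np.diff(cv2.GaussianBlur(a.reshape(1,-1).astype(np.float32),(9,1),0)[0])); i=np.argmax(d)+.5+rng[0]*F
        p=px((i,int(f*F))) if vert else px((int(f*F),i)); pts.append(ray(c,p,z)[:2])
    return np.array(pts)
th=np.radians(2.0); ex=np.array([np.cos(th),np.sin(th)]); ey=np.array([-ex[1],ex[0]]); o=np.array([.578,-.1246])
for n,a in dict(left=(np.arange(178,212,3),(266,278),True),bottom=(np.arange(280,335,6),(205,228),False),top=(np.arange(282,316,3),(162,176),False),
  ftop=(np.arange(277,300,3),(174,185),False),fbot=(np.arange(277,300,3),(197,208),False),ledge=(np.arange(320,342,3),(142,155),False)).items():
    q=(edge(*a)-o)*1e3; X=q@ex; Y=q@ey
    print(n,'x',X.round(1),'y',Y.round(1),'fitdeg',np.round(np.degrees(np.polyfit(X if n=='left' else Y,Y if n=='left' else X,1)[0]),2))
E
```

```text
left x [ 39.8  31.4  23.   14.6   6.3  -2.1 -10.5 -19.  -27.3 -35.7 -44.  -52.3] y [158.1 159.8 160.6 161.  161.3 161.6 160.6 159.1 159.4 158.3 158.7 159. ] fitdeg 0.78
bottom x [-57.  -72.5 -73.2 -73.5 -73.3 -72.7 -73.  -73.3 -73.1 -72.4] y [141.  125.2 108.7  92.2  75.7  59.2  42.7  26.2   9.8  -6.8] fitdeg 2.96
top x [59.9 59.5 59.6 60.6 60.2 59.8 60.3 60.  53.  51.7 49.9 60.3] y [130.6 122.3 114.  105.6  97.2  88.9  80.5  72.2  64.2  55.9  47.7  38.8] fitdeg 4.17
ftop x [46.  32.5 32.6 33.1 33.2 32.8 32.9 32.5] y [145.1 137.3 129.  120.7 112.3 104.   95.7  87.4] fitdeg 7.44
fbot x [-29.4 -29.3 -29.7 -30.1 -28.6 -29.  -28.9 -29.3] y [148.2 139.9 131.6 123.4 115.  106.7  98.5  90.2] fitdeg -0.55
ledge x [114.8 114.4 115.4 115.5 115.1 115.2 115.3 114.4] y [ 22.1  13.8   5.3  -3.  -11.4 -19.8 -28.2 -36.5] fitdeg -0.04
```

Measurements are consistent:
- **Carrier:** chamber centre (0.502, 0.262), yaw -107.4°. Plate-to-chamber distance is 113.6 mm against 112.5 expected.
- **Station:** origin about (0.579, -0.1246), yaw 2.0°. The ledge, plate and floor edges fit within 2 mm.

I'll grip at carrier x≈23 mm, close to the centre of mass.

```bash
cat > go.py <<'E'
from h import *
from scipy.spatial.transform import Rotation as Rn
th=np.radians(2.0); EX=np.array([np.cos(th),np.sin(th)]); EY=np.array([-EX[1],EX[0]]); O=np.array([.579,-.1246])
def st2w(x,y): return O+EX*x/1e3+EY*y/1e3
def w2st(p): q=np.asarray(p)[:2]-O; return np.array([q@EX,q@EY])*1e3
def to(pos,ang):
    s=get_state(); R=Rn.from_quat(s['tcp_rot']); a=np.degrees(np.arctan2(R.as_matrix()[1,0],R.as_matrix()[0,0]))
    Rt=Rn.from_matrix(np.array([[np.cos(np.radians(ang)),np.sin(np.radians(ang)),0],[np.sin(np.radians(ang)),-np.cos(np.radians(ang)),0],[0,0,-1]]))
    d=np.asarray(pos)-s['eef_pos']
    print('t',round(s['time'],2),'pos',s['eef_pos'].round(4),'ang',a.round(2),'shift now-axes mm',(R.inv().apply(d)*1e3).round(1),'shift target-axes',(Rt.inv().apply(d)*1e3).round(1),'turn deg',np.degrees((R.inv()*Rt).as_rotvec()).round(2),'F',s['contact_force'].round(1),'open',round(s['opening'],3))
E
python3 - <<'E'
from go import *
B=np.array([.5018,.2619]); u=np.array([np.cos(np.radians(-107.4)),np.sin(np.radians(-107.4))])
g=B-u*.0195; print(g)
to([.6,-.2,.4],-17.4); to([g[0],g[1],.3],-17.4)
print(ray(np.load('pics/t.npy',allow_pickle=True).item(),(427,267),.08))
E
```

```text
[0.5076313  0.28050769]
t 0.15 pos [ 0.3037 -0.6026  0.4036] ang -63.26 shift now-axes mm [-226.2 -445.7    4.2] shift target-axes [ 162.3 -472.8    3.6] turn deg [ -0.06   0.09 -45.86] F [ 0.2 -1.  -0.3] open 0.999
t 0.15 pos [ 0.3037 -0.6026  0.4036] ang -63.26 shift now-axes mm [-696.7 -579.5  105.1] shift target-axes [ -69.5 -903.7  103.6] turn deg [ -0.06   0.09 -45.86] F [ 0.2 -1.  -0.3] open 0.999
[ 0.36379599 -0.36590027  0.08      ]
```

```bash
python3 -m jog '[{"x":-17,"y":-34},{"x":-17,"y":-34},{"x":-17,"y":-34},{"x":-17,"y":-34},{"x":-17,"y":-34},{"x":-17,"y":-34},{"x":-17,"y":-34},{"x":-17,"y":-34}]'
python3 -m jog '[{"x":-18,"y":-34},{"x":-18,"y":-34},{"x":-18,"y":-34},{"x":-18,"y":-34},{"rz":-7},{"rz":-7},{"rz":-7},{"rz":-7}]'
python3 -m jog '[{"rz":-7},{"rz":-7},{"rz":-3.8},{"z":0}]'
python3 -c "
from go import *
to([.5076,.2805,.26],-17.4)"
```

```text
t 0.15 pos [ 0.3037 -0.6026  0.4036] ang -63.26 shift now-axes mm [-696.6 -579.4  145.1] shift target-axes [ -69.5 -903.6  143.6] turn deg [ -0.06   0.09 -45.86] F [ 0.2 -1.  -0.3] open 0.999$[0]: bad value
$[0]: bad value
$[0]: bad value
```

```bash
python3 -m jog '[{"grip":0,"x":-17,"y":-34,"z":0,"rx":0,"ry":0,"rz":0}]'
```

```text
time: 0.23
eef_pos: [0.3235, -0.5754, 0.4038]
tcp_rot: [0.85, -0.527, -0.0, 0.001]
contact_force: [1.4, -0.7, 0.2]
opening: 0.997
```

```bash
python3 -m jog '[{"grip":0,"x":-17,"y":-34}]'
```

```text
$[0]: bad value
```

```bash
python3 -m jog '[{"grip":0,"x":-17,"y":-36,"z":0,"rx":0,"ry":0,"rz":0},{"grip":0,"x":-17,"y":-36,"z":0,"rx":0,"ry":0,"rz":0},{"grip":0,"x":-17,"y":-36,"z":0,"rx":0,"ry":0,"rz":0},{"grip":0,"x":-17,"y":-36,"z":0,"rx":0,"ry":0,"rz":0},{"grip":0,"x":-17,"y":-36,"z":0,"rx":0,"ry":0,"rz":0},{"grip":0,"x":-17,"y":-36,"z":0,"rx":0,"ry":0,"rz":0},{"grip":0,"x":-17,"y":-36,"z":0,"rx":0,"ry":0,"rz":0},{"grip":0,"x":-17,"y":-36,"z":0,"rx":0,"ry":0,"rz":0}]'
python3 -m jog '[{"grip":0,"x":-18,"y":-36,"z":0,"rx":0,"ry":0,"rz":0},{"grip":0,"x":-18,"y":-36,"z":0,"rx":0,"ry":0,"rz":0},{"grip":0,"x":-18,"y":-36,"z":0,"rx":0,"ry":0,"rz":0},{"grip":0,"x":0,"y":0,"z":0,"rx":0,"ry":0,"rz":-7},{"grip":0,"x":0,"y":0,"z":0,"rx":0,"ry":0,"rz":-7},{"grip":0,"x":0,"y":0,"z":0,"rx":0,"ry":0,"rz":-7},{"grip":0,"x":0,"y":0,"z":0,"rx":0,"ry":0,"rz":-7},{"grip":0,"x":0,"y":0,"z":0,"rx":0,"ry":0,"rz":-7}]'
python3 -m jog '[{"grip":0,"x":0,"y":0,"z":0,"rx":0,"ry":0,"rz":-7},{"grip":0,"x":0,"y":0,"z":0,"rx":0,"ry":0,"rz":-3.8}]'
python3 -c "
from go import *
to([.5076,.2805,.26],-17.4)"
```

```text
time: 0.9
eef_pos: [0.5233, -0.3194, 0.4045]
tcp_rot: [0.851, -0.524, -0.0, -0.0]
contact_force: [0.6, -0.3, 0.9]
opening: 1.005
time: 1.57
eef_pos: [0.5947, -0.2241, 0.4042]
tcp_rot: [0.971, -0.241, -0.0, -0.0]
contact_force: [-0.5, -0.6, -0.4]
opening: 0.999
time: 1.73
eef_pos: [0.5946, -0.2243, 0.4042]
tcp_rot: [0.989, -0.149, -0.0, -0.0]
contact_force: [-0.2, -0.1, -0.2]
opening: 1.0
t 1.73 pos [ 0.5946 -0.2243  0.4042] ang -17.15 shift now-axes mm [-231.8 -456.6  144.5] shift target-axes [-233.9 -455.7  144.2] turn deg [-0.01  0.06  0.25] F [-0.2 -0.1 -0.2] open 1.0
```

```bash
python3 -m jog '[{"grip":0,"x":-18,"y":-35,"z":0,"rx":0,"ry":0,"rz":0.2},{"grip":0,"x":-18,"y":-35,"z":0,"rx":0,"ry":0,"rz":0},{"grip":0,"x":-18,"y":-35,"z":0,"rx":0,"ry":0,"rz":0},{"grip":0,"x":-18,"y":-35,"z":0,"rx":0,"ry":0,"rz":0},{"grip":0,"x":-18,"y":-35,"z":5,"rx":0,"ry":0,"rz":0},{"grip":0,"x":-18,"y":-35,"z":10,"rx":0,"ry":0,"rz":0},{"grip":0,"x":-18,"y":-35,"z":10,"rx":0,"ry":0,"rz":0},{"grip":0,"x":-18,"y":-35,"z":10,"rx":0,"ry":0,"rz":0}]'
python3 -m jog '[{"grip":0,"x":-18,"y":-35,"z":10,"rx":0,"ry":0,"rz":0},{"grip":0,"x":-18,"y":-35,"z":10,"rx":0,"ry":0,"rz":0},{"grip":0,"x":-18,"y":-35,"z":10,"rx":0,"ry":0,"rz":0},{"grip":0,"x":-18,"y":-35,"z":10,"rx":0,"ry":0,"rz":0},{"grip":0,"x":-17,"y":-35,"z":10,"rx":0,"ry":0,"rz":0},{"grip":0,"x":0,"y":0,"z":30,"rx":0,"ry":0,"rz":0},{"grip":0,"x":0,"y":0,"z":25,"rx":0,"ry":0,"rz":0},{"grip":0,"x":0,"y":0,"z":0,"rx":0,"ry":0,"rz":0}]'
python3 - <<'E'
from go import *
to([.5076,.2805,.182],-17.4)
c=read_camera('scene'); crop(c,340,215,460,305,6,'pics/s1.png')
E
```

```text
time: 2.4
eef_pos: [0.5413, 0.0878, 0.3694]
tcp_rot: [0.988, -0.154, 0.0, -0.0]
contact_force: [1.1, 0.6, -0.2]
opening: 1.001
time: 3.07
eef_pos: [0.5077, 0.28, 0.2586]
tcp_rot: [0.988, -0.153, -0.005, 0.003]
contact_force: [-1.3, -1.4, -1.7]
opening: 1.0
t 3.07 pos [0.5077 0.28   0.2586] ang -17.55 shift now-axes mm [ 0.4 -1.  76.6] shift target-axes [-0.3 -0.5 76.6] turn deg [ 0.4   0.54 -0.15] F [-1.3 -1.4 -1.7] open 1.0
```

View pics/s1.png

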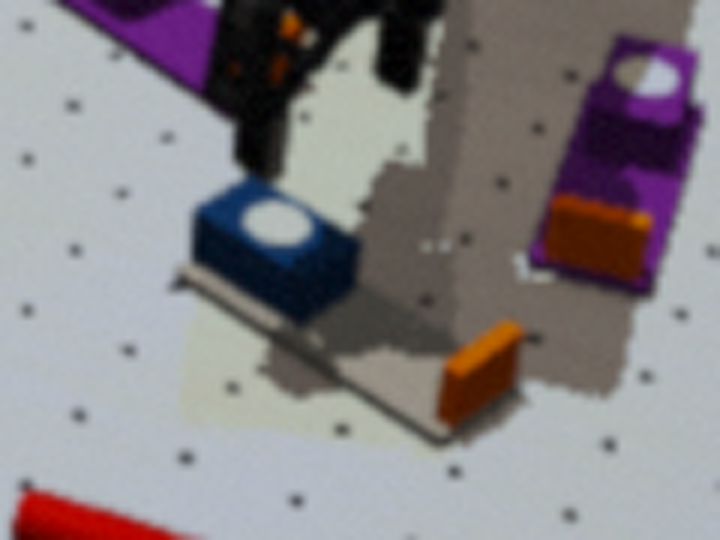

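Scene crop: open fingers hang above the blue chamber (crop ~(260,150) and (400,70)), straddling it. Lowering and gripping.

```bash
python3 -m jog '[{"grip":0,"x":0,"y":0,"z":25,"rx":0,"ry":0,"rz":0},{"grip":0,"x":0,"y":0,"z":25,"rx":0,"ry":0,"rz":0},{"grip":0,"x":0,"y":0,"z":14,"rx":0,"ry":0,"rz":0},{"grip":0,"x":0,"y":0,"z":12,"rx":0,"ry":0,"rz":0},{"grip":0,"x":0,"y":0,"z":0,"rx":0,"ry":0,"rz":0},{"grip":1,"x":0,"y":0,"z":0,"rx":0,"ry":0,"rz":0},{"grip":1,"x":0,"y":0,"z":0,"rx":0,"ry":0,"rz":0},{"grip":1,"x":0,"y":0,"z":0,"rx":0,"ry":0,"rz":0}]' 50
python3 -m jog '[{"grip":1,"x":0,"y":0,"z":0,"rx":0,"ry":0,"rz":0},{"grip":1,"x":0,"y":0,"z":0,"rx":0,"ry":0,"rz":0},{"grip":1,"x":0,"y":0,"z":0,"rx":0,"ry":0,"rz":0},{"grip":1,"x":0,"y":0,"z":0,"rx":0,"ry":0,"rz":0},{"grip":1,"x":0,"y":0,"z":0,"rx":0,"ry":0,"rz":0}]'
```

```text
time: 3.78
eef_pos: [0.5114, 0.28, 0.1906]
tcp_rot: [0.988, -0.154, 0.001, -0.001]
contact_force: [0.7, -0.1, 0.2]
opening: 0.606
time: 4.2
eef_pos: [0.5113, 0.2801, 0.1905]
tcp_rot: [0.988, -0.153, 0.001, -0.001]
contact_force: [-0.8, -0.5, 5.8]
opening: 0.454
```

Opening 0.454 (≈39 mm) matches the chamber width. I'll lift it a little and check.

```bash
python3 -m jog '[{"grip":1,"x":0,"y":0,"z":-8,"rx":0,"ry":0,"rz":0},{"grip":1,"x":0,"y":0,"z":-8,"rx":0,"ry":0,"rz":0},{"grip":1,"x":0,"y":0,"z":0,"rx":0,"ry":0,"rz":0}]' 60
python3 - <<'E'
from go import *
to([.5076,.2805,.182],-17.4)
c=read_camera('scene'); crop(c,340,215,460,305,6,'pics/s2.png')
E
```

```text
time: 4.45
eef_pos: [0.5108, 0.28, 0.2062]
tcp_rot: [0.988, -0.153, 0.001, -0.0]
contact_force: [-0.2, 0.3, -2.0]
opening: 0.451
t 4.45 pos [0.5108 0.28   0.2062] ang -17.65 shift now-axes mm [-3.2  0.5 24.1] shift target-axes [-3.2  0.4 24.2] turn deg [-0.07 -0.1  -0.25] F [-0.2  0.3 -2. ] open 0.451
```

View pics/s2.png

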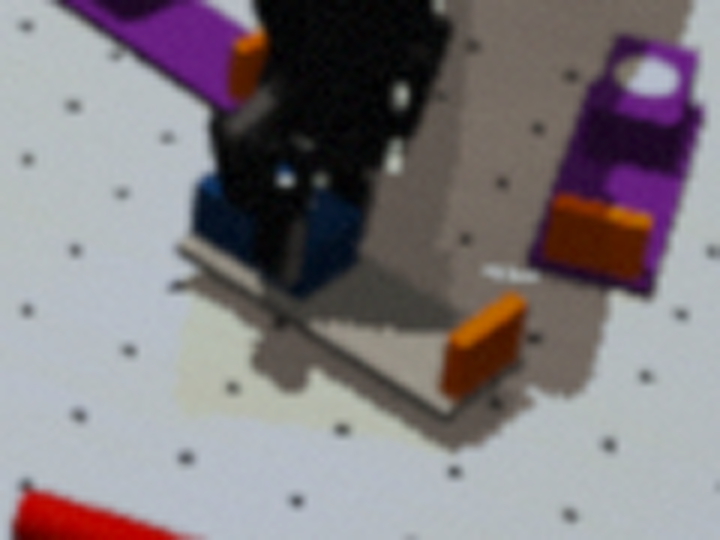

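The carrier is lifted level: its flange edge runs parallel to its shadow from crop (180,245) to (445,410). Now to carry it to the mouth.

```bash
python3 -m jog '[{"grip":1,"x":0,"y":0,"z":-8,"rx":0,"ry":0,"rz":0},{"grip":1,"x":0,"y":0,"z":-16,"rx":0,"ry":0,"rz":0},{"grip":1,"x":0,"y":0,"z":-16,"rx":0,"ry":0,"rz":0},{"grip":1,"x":0,"y":0,"z":-8,"rx":0,"ry":0,"rz":-2},{"grip":1,"x":0,"y":0,"z":0,"rx":0,"ry":0,"rz":-4},{"grip":1,"x":0,"y":0,"z":0,"rx":0,"ry":0,"rz":-5},{"grip":1,"x":0,"y":0,"z":0,"rx":0,"ry":0,"rz":-5},{"grip":1,"x":0,"y":0,"z":0,"rx":0,"ry":0,"rz":-3.6}]'
python3 - <<'E'
from go import *
p=st2w(0,80); print(p)
to([p[0],p[1],.25],2.0)
E
```

```text
time: 5.17
eef_pos: [0.5102, 0.2797, 0.2527]
tcp_rot: [1.0, 0.019, -0.0, 0.0]
contact_force: [-0.2, 0.1, -1.8]
opening: 0.453
[ 0.57620804 -0.04464873]
t 5.17 pos [0.5102 0.2797 0.2527] ang 2.17 shift now-axes mm [ 53.7 326.6   2.8] shift target-axes [ 54.7 326.5   2.7] turn deg [0.02 0.04 0.17] F [-0.2  0.1 -1.8] open 0.453
```

```bash
python3 -m jog '[{"grip":1,"x":1.5,"y":8,"z":0,"rx":0,"ry":0,"rz":0.2},{"grip":1,"x":3.5,"y":20,"z":0,"rx":0,"ry":0,"rz":0},{"grip":1,"x":5,"y":30,"z":0,"rx":0,"ry":0,"rz":0},{"grip":1,"x":5,"y":30,"z":0,"rx":0,"ry":0,"rz":0},{"grip":1,"x":5,"y":30,"z":0,"rx":0,"ry":0,"rz":0},{"grip":1,"x":5,"y":30,"z":0,"rx":0,"ry":0,"rz":0},{"grip":1,"x":5,"y":30,"z":0,"rx":0,"ry":0,"rz":0},{"grip":1,"x":5,"y":30,"z":0,"rx":0,"ry":0,"rz":0}]'
python3 -m jog '[{"grip":1,"x":5,"y":30,"z":0,"rx":0,"ry":0,"rz":0},{"grip":1,"x":5,"y":30,"z":0,"rx":0,"ry":0,"rz":0},{"grip":1,"x":5,"y":30,"z":0,"rx":0,"ry":0,"rz":0},{"grip":1,"x":3,"y":20,"z":0,"rx":0,"ry":0,"rz":0},{"grip":1,"x":1,"y":8,"z":0,"rx":0,"ry":0,"rz":0},{"grip":1,"x":0,"y":0,"z":0,"rx":0,"ry":0,"rz":0}]'
python3 - <<'E'
from go import *
p=st2w(0,80); to([p[0],p[1],.215],2.0)
c=read_camera('top'); crop(c,220,140,400,250,4.4,'pics/t3.png')
c=read_camera('scene'); crop(c,190,150,330,260,5.4,'pics/s3.png')
E
```

```text
time: 5.83
eef_pos: [0.5517, 0.071, 0.2528]
tcp_rot: [1.0, 0.014, -0.0, 0.0]
contact_force: [-0.1, -0.1, -2.0]
opening: 0.455
time: 6.33
eef_pos: [0.5744, -0.0464, 0.2528]
tcp_rot: [1.0, 0.013, 0.0, 0.0]
contact_force: [-0.1, -0.1, -1.5]
opening: 0.456
t 6.33 pos [ 0.5744 -0.0464  0.2528] ang 1.5 shift now-axes mm [ 1.8 -1.7 37.8] shift target-axes [ 1.8 -1.7 37.8] turn deg [ 0.02 -0.   -0.5 ] F [-0.1 -0.1 -1.5] open 0.456
```

View pics/t3.png

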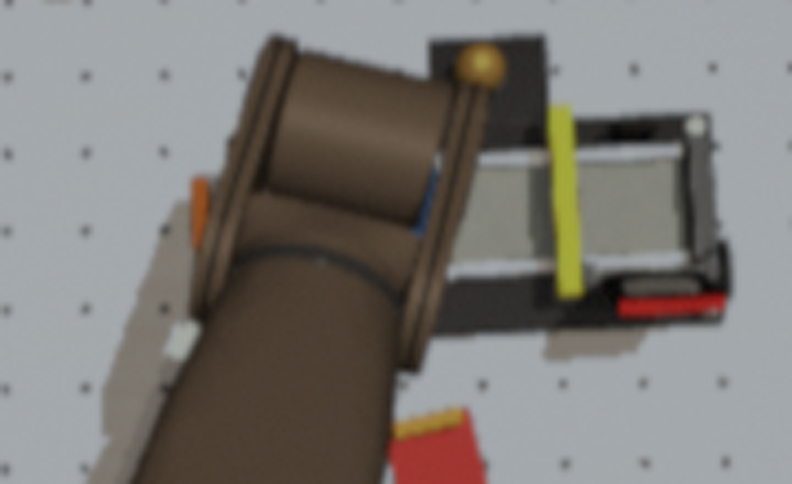

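View pics/s3.png

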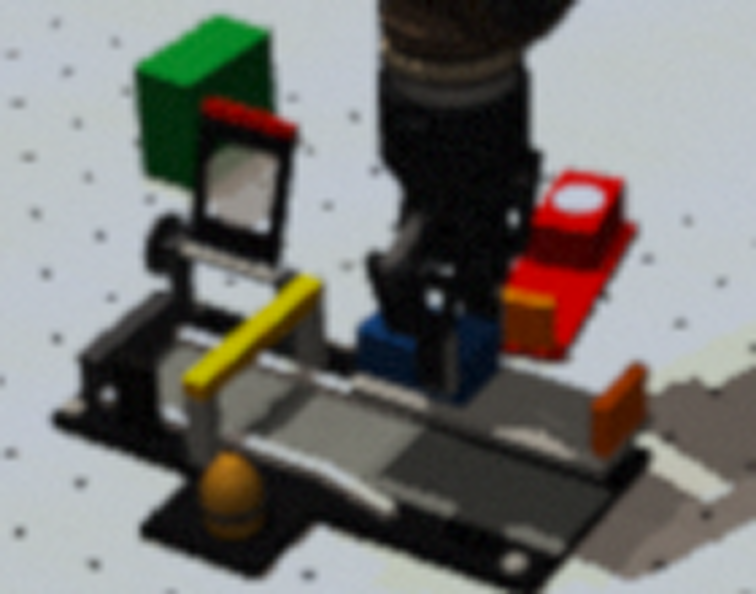

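The carrier hangs level above the lane mouth: orange plate at scene crop (620,410), blue chamber at (430,360), facing the bar. Correcting sideways and lowering.

```bash
python3 -m jog '[{"grip":1,"x":2,"y":-2,"z":8,"rx":0,"ry":0,"rz":-0.5},{"grip":1,"x":0,"y":0,"z":12,"rx":0,"ry":0,"rz":0},{"grip":1,"x":0,"y":0,"z":12,"rx":0,"ry":0,"rz":0},{"grip":1,"x":0,"y":0,"z":6,"rx":0,"ry":0,"rz":0},{"grip":1,"x":0,"y":0,"z":4,"rx":0,"ry":0,"rz":0},{"grip":1,"x":0,"y":0,"z":4,"rx":0,"ry":0,"rz":0},{"grip":1,"x":0,"y":0,"z":2,"rx":0,"ry":0,"rz":0},{"grip":1,"x":0,"y":0,"z":0,"rx":0,"ry":0,"rz":0}]'
python3 -c "
from go import *
p=st2w(0,80); to([p[0],p[1],.201],2.0)"
```

```text
time: 7.1
eef_pos: [0.5763, -0.0423, 0.2043]
tcp_rot: [1.0, 0.02, -0.0, -0.0]
contact_force: [0.7, -0.6, -2.1]
opening: 0.454
t 7.1 pos [ 0.5763 -0.0423  0.2043] ang 2.25 shift now-axes mm [-0.2  2.4  3.3] shift target-axes [-0.2  2.4  3.3] turn deg [-0.01  0.04  0.25] F [ 0.7 -0.6 -2.1] open 0.454
```

```bash
python3 -m jog '[{"grip":1,"x":0,"y":0,"z":1.5,"rx":0,"ry":0,"rz":0},{"grip":1,"x":0,"y":0,"z":1,"rx":0,"ry":0,"rz":0},{"grip":1,"x":0,"y":0,"z":0,"rx":0,"ry":0,"rz":0}]'
python3 -m jog '[{"grip":1,"x":0,"y":0,"z":1,"rx":0,"ry":0,"rz":0},{"grip":1,"x":0,"y":0,"z":0,"rx":0,"ry":0,"rz":0}]'
```

```text
time: 7.35
eef_pos: [0.5764, -0.0424, 0.2024]
tcp_rot: [1.0, 0.02, 0.0, 0.0]
contact_force: [-0.1, 0.2, -2.0]
opening: 0.451
time: 7.52
eef_pos: [0.5763, -0.0424, 0.2013]
tcp_rot: [1.0, 0.02, 0.0, 0.0]
contact_force: [-0.1, -0.6, -2.2]
opening: 0.451
```

```bash
python3 -m jog '[{"grip":1,"x":0,"y":0,"z":1,"rx":0,"ry":0,"rz":0},{"grip":1,"x":0,"y":0,"z":0,"rx":0,"ry":0,"rz":0}]'
python3 -m jog '[{"grip":1,"x":0,"y":0,"z":1,"rx":0,"ry":0,"rz":0},{"grip":1,"x":0,"y":0,"z":0,"rx":0,"ry":0,"rz":0}]'
```

```text
time: 7.68
eef_pos: [0.5765, -0.0424, 0.2006]
tcp_rot: [1.0, 0.02, 0.0, 0.0]
contact_force: [-0.6, -0.7, -0.2]
opening: 0.452
time: 7.85
eef_pos: [0.5766, -0.0424, 0.2006]
tcp_rot: [1.0, 0.02, -0.0, 0.0]
contact_force: [-4.1, 0.9, 6.4]
opening: 0.461
```

Contact at z=0.2006, as predicted. Releasing and rising.

```bash
python3 -m jog '[{"grip":0.4,"x":0,"y":0,"z":0,"rx":0,"ry":0,"rz":0},{"grip":0.2,"x":0,"y":0,"z":0,"rx":0,"ry":0,"rz":0},{"grip":0.1,"x":0,"y":0,"z":0,"rx":0,"ry":0,"rz":0},{"grip":0.1,"x":0,"y":0,"z":0,"rx":0,"ry":0,"rz":0},{"grip":0.1,"x":0,"y":0,"z":-10,"rx":0,"ry":0,"rz":0},{"grip":0.1,"x":0,"y":0,"z":-25,"rx":0,"ry":0,"rz":0},{"grip":0.1,"x":0,"y":0,"z":-25,"rx":0,"ry":0,"rz":0},{"grip":0.1,"x":0,"y":0,"z":-15,"rx":0,"ry":0,"rz":0}]'
python3 - <<'E'
from go import *
c=read_camera('scene'); crop(c,190,150,330,260,5.4,'pics/s4.png')
for y in (160+0,): pass
p=st2w(0,82+23+75+35); print(p); to([p[0],p[1],.29],2.0)
E
```

```text
time: 8.52
eef_pos: [0.577, -0.0424, 0.2775]
tcp_rot: [1.0, 0.02, 0.002, 0.0]
contact_force: [0.6, 0.4, 0.2]
opening: 0.898
[0.57149661 0.09026903]
t 8.57 pos [ 0.5781 -0.0426  0.2805] ang 2.26 shift now-axes mm [  -1.2 -133.    -9.8] shift target-axes [  -1.9 -133.    -9.5] turn deg [ 0.14 -0.5   0.26] F [1.4 0.1 1.7] open 0.905
```

View pics/s4.png

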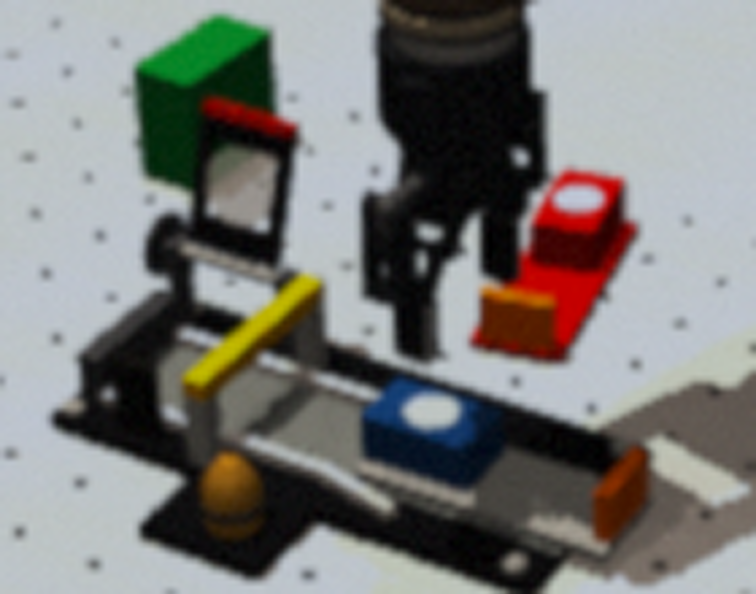

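Carrier lies flat in the mouth, chamber at scene crop (430,430) facing the bar, plate at (620,490). Moving behind the push plate with the fingers part open (~30 mm).

```bash
python3 -m jog '[{"grip":0.5,"x":0,"y":-35,"z":0,"rx":0,"ry":0,"rz":0.2},{"grip":0.65,"x":0,"y":-35,"z":0,"rx":0,"ry":0,"rz":0},{"grip":0.65,"x":0,"y":-35,"z":0,"rx":0,"ry":0,"rz":0},{"grip":0.65,"x":-1,"y":-29,"z":0,"rx":0,"ry":0,"rz":0},{"grip":0.65,"x":0,"y":0,"z":0,"rx":0,"ry":0,"rz":0},{"grip":0.65,"x":0,"y":0,"z":0,"rx":0,"ry":0,"rz":0}]'
python3 - <<'E'
from go import *
from st import carrier
c=read_camera('top'); crop(c,210,140,400,250,4.2,'pics/t5.png')
P,Oo=carrier(c,(225,165,330,215),.01); print(P.round(4)); print([w2st(p).round(1) for p in P]); print(w2st(Oo))
p=st2w(0,215); to([p[0],p[1],.2],2.0)
E
```

```text
time: 9.07
eef_pos: [0.57, 0.0929, 0.274]
tcp_rot: [1.0, 0.019, -0.0, 0.0]
contact_force: [-0.4, -1.1, -0.1]
opening: 0.349
[[ 0.593  -0.0269]
 [ 0.5959 -0.09  ]
 [ 0.5568 -0.0915]
 [ 0.5539 -0.0287]]
[array([17.4, 97.2]), array([18.1, 34. ]), array([-21. ,  33.8]), array([-21.7,  96.8])]
[ -3.57704968 178.04240543]
t 9.12 pos [0.5703 0.0918 0.274 ] ang 2.12 shift now-axes mm [ 1.2  1.5 74. ] shift target-axes [ 1.2  1.6 74. ] turn deg [0.02 0.02 0.12] F [ 0.3  0.7 -0.9] open 0.352
```

View pics/t5.png

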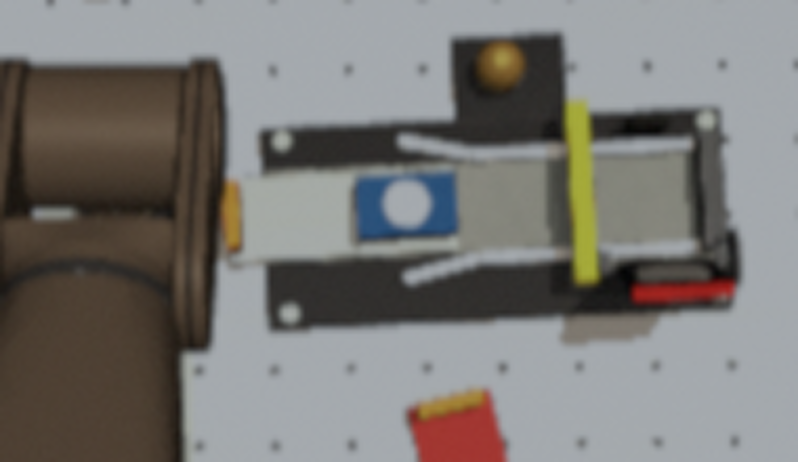

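Top view: carrier centred within ~2 mm, front at y≈33 mm, yaw error <1.5°. Descending behind the plate.

```bash
python3 -m jog '[{"grip":0.65,"x":0,"y":0,"z":20,"rx":0,"ry":0,"rz":0.1},{"grip":0.65,"x":0,"y":0,"z":25,"rx":0,"ry":0,"rz":0},{"grip":0.65,"x":0,"y":0,"z":20,"rx":0,"ry":0,"rz":0},{"grip":0.65,"x":0,"y":0,"z":9,"rx":0,"ry":0,"rz":0},{"grip":0.65,"x":0,"y":6,"z":0,"rx":0,"ry":0,"rz":0},{"grip":0.65,"x":0,"y":6,"z":0,"rx":0,"ry":0,"rz":0},{"grip":0.65,"x":0,"y":0,"z":0,"rx":0,"ry":0,"rz":0}]'
python3 - <<'E'
from go import *
s=get_state(); print(w2st(s['eef_pos'])); p=st2w(0,195); to([p[0],p[1],.2],2.0)
c=read_camera('scene'); crop(c,190,150,330,260,5.4,'pics/s6.png')
E
```

```text
time: 9.7
eef_pos: [0.5718, 0.0779, 0.2017]
tcp_rot: [1.0, 0.016, 0.001, 0.0]
contact_force: [-0.1, 0.2, 0.5]
opening: 0.354
[-1.15031931e-01  2.02635836e+02]
t 9.7 pos [0.5718 0.0779 0.2017] ang 1.85 shift now-axes mm [0.1 7.6 1.7] shift target-axes [0.1 7.6 1.7] turn deg [ 0.03 -0.15 -0.15] F [-0.1  0.2  0.5] open 0.354
```

View pics/s6.png

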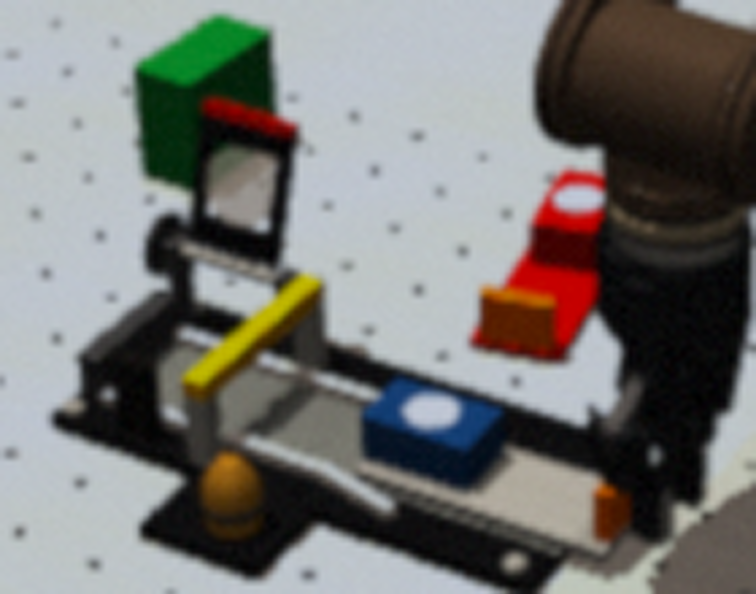

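Fingers stand just behind the plate (crop (650,510) next to the orange at (610,510)), at a good height. Pushing gently.

```bash
python3 -m jog '[{"grip":0.65,"x":0,"y":3,"z":0,"rx":0,"ry":0,"rz":0},{"grip":0.65,"x":0,"y":4,"z":0,"rx":0,"ry":0,"rz":0},{"grip":0.65,"x":0,"y":4,"z":0,"rx":0,"ry":0,"rz":0},{"grip":0.65,"x":0,"y":4,"z":0,"rx":0,"ry":0,"rz":0},{"grip":0.65,"x":0,"y":4,"z":0,"rx":0,"ry":0,"rz":0}]'
python3 -m jog '[{"grip":0.65,"x":0,"y":4,"z":0,"rx":0,"ry":0,"rz":0},{"grip":0.65,"x":0,"y":4,"z":0,"rx":0,"ry":0,"rz":0},{"grip":0.65,"x":0,"y":4,"z":0,"rx":0,"ry":0,"rz":0},{"grip":0.65,"x":0,"y":4,"z":0,"rx":0,"ry":0,"rz":0},{"grip":0.65,"x":0,"y":4,"z":0,"rx":0,"ry":0,"rz":0},{"grip":0.65,"x":0,"y":4,"z":0,"rx":0,"ry":0,"rz":0}]'
python3 - <<'E'
from go import *
from st import carrier
c=read_camera('top'); P,Oo=carrier(c,(225,165,335,215),.01); print([w2st(p).round(1) for p in P]); 
s=get_state(); print(w2st(s['eef_pos'])); p=st2w(0,100); to([p[0],p[1],.2],2.0)
E
```

```text
time: 10.17
eef_pos: [0.5718, 0.0605, 0.2009]
tcp_rot: [1.0, 0.017, 0.001, -0.0]
contact_force: [0.1, 2.1, 0.9]
opening: 0.347
time: 10.67
eef_pos: [0.5725, 0.0363, 0.2005]
tcp_rot: [1.0, 0.017, 0.0, -0.0]
contact_force: [0.2, 3.6, 3.5]
opening: 0.352Traceback (most recent call last):
  File "<stdin>", line 3, in <module>
  File "st.py", line 15, in carrier
    o,_=hullrect(h,win,(8,110,110),(25,255,255)); O=ray(c,px(o[0]),.04+zb)[:2]
        ~~~~~~~~^^^^^^^^^^^^^^^^^^^^^^^^^^^^^^^^
  File "st.py", line 10, in hullrect
    return cv2.minAreaRect(cv2.convexHull(pts)), m
                           ~~~~~~~~~~~~~~^^^^^
cv2.error: OpenCV(4.12.0) /io/opencv/modules/imgproc/src/convhull.cpp:143: error: (-215:Assertion failed) total >= 0 && (depth == CV_32F || depth == CV_32S) in function 'convexHull'
```

The pushing force is low (~3.6 N). The arm hides the plate, so I'll check only the blue.

```bash
python3 - <<'E'
from go import *
import st
c=read_camera('top'); g,h=st.up(c); r,m=st.hullrect(h,(225,165,350,215),(98,90,50),(125,255,255))
print([w2st(ray(c,p,.048)).round(1) for p in st.px(cv2.boxPoints(r))])
s=get_state(); print(w2st(s['eef_pos'])); p=st2w(0,100); to([p[0],p[1],.2],2.0)
crop(c,210,140,400,250,4.2,'pics/t7.png'); c=read_camera('scene'); crop(c,190,150,330,260,5.4,'pics/s7.png')
E
```

```text
[array([16.2, 67. ]), array([16.6,  3.3]), array([-22.6,   3.4]), array([-23.1,  66.9])]
[ -1.13540138 160.51333295]
t 10.77 pos [0.5723 0.0358 0.2   ] ang 1.93 shift now-axes mm [ 1.2 60.5  0.1] shift target-axes [ 1.1 60.5  0. ] turn deg [ 0.06  0.03 -0.07] F [0.1 0.7 1.1] open 0.348
```

View pics/s7.png

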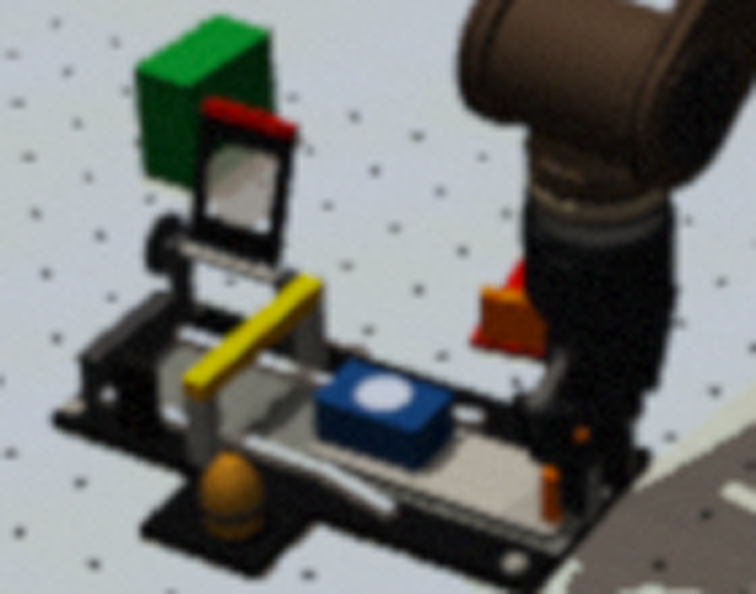

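The front has entered the straight lane (y≈3 mm, yaw ≈0.4°) and sits at the rail-centred position. Continuing.

```bash
python3 -m jog '[{"grip":0.65,"x":0,"y":4,"z":0,"rx":0,"ry":0,"rz":0},{"grip":0.65,"x":0,"y":6,"z":0,"rx":0,"ry":0,"rz":0},{"grip":0.65,"x":0,"y":6,"z":0,"rx":0,"ry":0,"rz":0},{"grip":0.65,"x":0,"y":6,"z":0,"rx":0,"ry":0,"rz":0},{"grip":0.65,"x":0,"y":6,"z":0,"rx":0,"ry":0,"rz":0},{"grip":0.65,"x":0,"y":6,"z":0,"rx":0,"ry":0,"rz":0}]'
python3 -m jog '[{"grip":0.65,"x":0,"y":6,"z":0,"rx":0,"ry":0,"rz":0},{"grip":0.65,"x":0,"y":6,"z":0,"rx":0,"ry":0,"rz":0},{"grip":0.65,"x":0,"y":6,"z":0,"rx":0,"ry":0,"rz":0},{"grip":0.65,"x":0,"y":6,"z":0,"rx":0,"ry":0,"rz":0},{"grip":0.65,"x":0,"y":6,"z":0,"rx":0,"ry":0,"rz":0},{"grip":0.65,"x":0,"y":6,"z":0,"rx":0,"ry":0,"rz":0}]'
python3 - <<'E'
from go import *
s=get_state(); print(w2st(s['eef_pos'])); p=st2w(-1,33); to([p[0],p[1],.2],2.0)
E
```

```text
time: 11.32
eef_pos: [0.5733, 0.0018, 0.1999]
tcp_rot: [1.0, 0.017, -0.0, 0.0]
contact_force: [0.7, 1.0, -1.4]
opening: 0.352
time: 11.82
eef_pos: [0.5747, -0.034, 0.2002]
tcp_rot: [1.0, 0.017, -0.0, 0.0]
contact_force: [0.1, 0.2, -1.2]
opening: 0.352
[-1.16607239 90.70406177]
t 11.82 pos [ 0.5747 -0.034   0.2002] ang 1.94 shift now-axes mm [ 0.2 57.7  0.2] shift target-axes [ 0.2 57.7  0.2] turn deg [ 0.    0.   -0.06] F [ 0.1  0.2 -1.2] open 0.352
```

```bash
python3 -m jog '[{"grip":0.65,"x":0,"y":6,"z":0,"rx":0,"ry":0,"rz":0},{"grip":0.65,"x":0,"y":6,"z":0,"rx":0,"ry":0,"rz":0},{"grip":0.65,"x":0,"y":6,"z":0,"rx":0,"ry":0,"rz":0},{"grip":0.65,"x":0,"y":6,"z":0,"rx":0,"ry":0,"rz":0},{"grip":0.65,"x":0,"y":6,"z":0,"rx":0,"ry":0,"rz":0},{"grip":0.65,"x":0,"y":4,"z":0,"rx":0,"ry":0,"rz":0}]'
python3 - <<'E'
from go import *
import st
s=get_state(); print(w2st(s['eef_pos']))
c=read_camera('scene'); crop(c,190,150,330,260,5.4,'pics/s8.png')
E
```

```text
time: 12.32
eef_pos: [0.5759, -0.0681, 0.2003]
tcp_rot: [1.0, 0.017, 0.0, 0.0]
contact_force: [-0.5, 2.1, 0.3]
opening: 0.353
[-1.14515294 56.55703771]
```

View pics/s8.png

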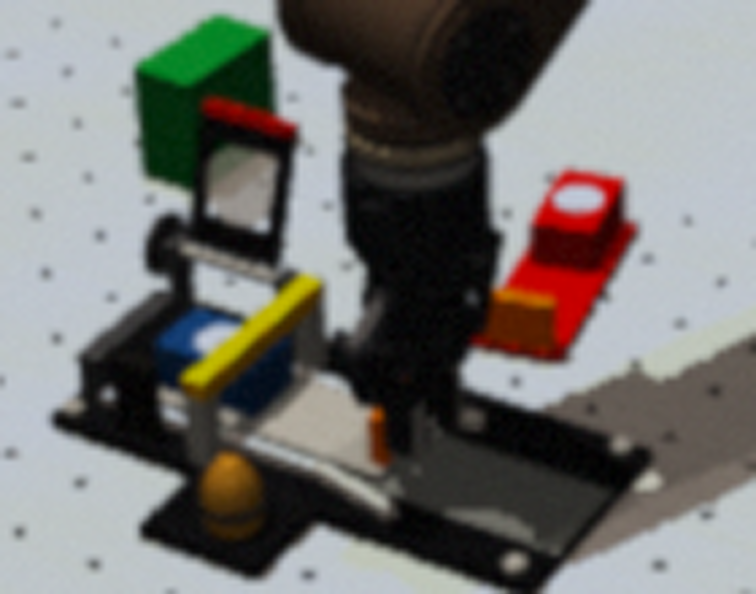

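The carrier is under the bar, with the chamber at crop (220,350). About 23 mm remain, so I'll push in smaller steps and watch the force.

```bash
python3 -m jog '[{"grip":0.65,"x":0,"y":4,"z":0,"rx":0,"ry":0,"rz":0},{"grip":0.65,"x":0,"y":4,"z":0,"rx":0,"ry":0,"rz":0},{"grip":0.65,"x":0,"y":4,"z":0,"rx":0,"ry":0,"rz":0},{"grip":0.65,"x":0,"y":3,"z":0,"rx":0,"ry":0,"rz":0},{"grip":0.65,"x":0,"y":0,"z":0,"rx":0,"ry":0,"rz":0}]'
python3 -m jog '[{"grip":0.65,"x":0,"y":2,"z":0,"rx":0,"ry":0,"rz":0},{"grip":0.65,"x":0,"y":2,"z":0,"rx":0,"ry":0,"rz":0},{"grip":0.65,"x":0,"y":0,"z":0,"rx":0,"ry":0,"rz":0}]'
python3 -m jog '[{"grip":0.65,"x":0,"y":2,"z":0,"rx":0,"ry":0,"rz":0},{"grip":0.65,"x":0,"y":0,"z":0,"rx":0,"ry":0,"rz":0}]'
python3 -c "
from go import *
s=get_state(); print(w2st(s['eef_pos']))"
```

```text
time: 12.78
eef_pos: [0.5764, -0.083, 0.2004]
tcp_rot: [1.0, 0.017, 0.0, 0.0]
contact_force: [-1.0, 0.6, -0.4]
opening: 0.347
time: 13.03
eef_pos: [0.5765, -0.0866, 0.2003]
tcp_rot: [1.0, 0.017, 0.0, 0.0]
contact_force: [-0.1, 1.0, 1.1]
opening: 0.349
time: 13.2
eef_pos: [0.5766, -0.0885, 0.2003]
tcp_rot: [1.0, 0.017, 0.0, 0.0]
contact_force: [0.0, 2.0, 0.9]
opening: 0.35
[-1.12141329 36.15780121]
```

```bash
python3 -m jog '[{"grip":0.65,"x":0,"y":1.5,"z":0,"rx":0,"ry":0,"rz":0},{"grip":0.65,"x":0,"y":0,"z":0,"rx":0,"ry":0,"rz":0}]'
python3 -m jog '[{"grip":0.65,"x":0,"y":1.5,"z":0,"rx":0,"ry":0,"rz":0},{"grip":0.65,"x":0,"y":0,"z":0,"rx":0,"ry":0,"rz":0}]'
python3 -m jog '[{"grip":0.65,"x":0,"y":1,"z":0,"rx":0,"ry":0,"rz":0},{"grip":0.65,"x":0,"y":0,"z":0,"rx":0,"ry":0,"rz":0}]'
```

```text
time: 13.37
eef_pos: [0.5767, -0.0899, 0.2003]
tcp_rot: [1.0, 0.017, 0.0, 0.0]
contact_force: [-0.6, 1.7, 1.5]
opening: 0.349
time: 13.53
eef_pos: [0.5767, -0.0915, 0.2003]
tcp_rot: [1.0, 0.017, 0.0, 0.0]
contact_force: [-0.4, 2.1, 2.0]
opening: 0.348
time: 13.7
eef_pos: [0.5767, -0.0922, 0.2003]
tcp_rot: [1.0, 0.017, 0.0, -0.0]
contact_force: [-0.6, 4.2, 2.3]
opening: 0.349
```

```bash
python3 -m jog '[{"grip":0.65,"x":0,"y":1,"z":0,"rx":0,"ry":0,"rz":0},{"grip":0.65,"x":0,"y":0,"z":0,"rx":0,"ry":0,"rz":0}]'
python3 -m jog '[{"grip":0.65,"x":0,"y":1,"z":0,"rx":0,"ry":0,"rz":0},{"grip":0.65,"x":0,"y":0,"z":0,"rx":0,"ry":0,"rz":0},{"grip":0.65,"x":0,"y":0,"z":0,"rx":0,"ry":0,"rz":0}]'
```

```text
time: 13.87
eef_pos: [0.5767, -0.0925, 0.2003]
tcp_rot: [1.0, 0.017, -0.0, -0.001]
contact_force: [1.0, 6.9, 2.4]
opening: 0.348
time: 14.12
eef_pos: [0.5768, -0.0927, 0.2003]
tcp_rot: [1.0, 0.017, -0.0, -0.002]
contact_force: [0.3, 9.7, 3.1]
opening: 0.352
```

Force rises while the position stalls at y≈32 mm (about 33 was predicted), so it is against the stop. Backing off, lifting and checking.

```bash
python3 -m jog '[{"grip":0.65,"x":0,"y":0,"z":0,"rx":0,"ry":0,"rz":0},{"grip":0.65,"x":0,"y":-5,"z":0,"rx":0,"ry":0,"rz":0},{"grip":0.65,"x":0,"y":-10,"z":0,"rx":0,"ry":0,"rz":0},{"grip":0.65,"x":0,"y":-5,"z":-15,"rx":0,"ry":0,"rz":0},{"grip":1,"x":0,"y":0,"z":-30,"rx":0,"ry":0,"rz":0},{"grip":1,"x":0,"y":0,"z":-35,"rx":0,"ry":0,"rz":0},{"grip":1,"x":0,"y":0,"z":-25,"rx":0,"ry":0,"rz":0},{"grip":1,"x":0,"y":0,"z":0,"rx":0,"ry":0,"rz":0}]'
python3 - <<'E'
from go import *
import st
c=read_camera('top'); g,h=st.up(c); crop(c,260,140,400,230,5.7,'pics/t9.png')
r,m=st.hullrect(h,(300,165,380,210),(98,90,50),(125,255,255))
print([w2st(ray(c,p,.048)).round(1) for p in st.px(cv2.boxPoints(r))])
c=read_camera('scene'); crop(c,190,150,330,260,5.4,'pics/s9.png')
p=st2w(-120,-92); print(p); to([p[0],p[1],.32],2.0)
E
```

```text
time: 14.78
eef_pos: [0.5779, -0.0748, 0.312]
tcp_rot: [1.0, 0.017, 0.006, 0.003]
contact_force: [-0.3, 0.2, 1.2]
opening: 0.0
[array([ 18.6, -59. ]), array([  20.2, -125.4]), array([ -22.4, -125.5]), array([-24. , -59.4])]
[ 0.46228385 -0.2207319 ]
t 14.88 pos [ 0.5763 -0.0744  0.3065] ang 1.95 shift now-axes mm [-118.9  142.4  -13.6] shift target-axes [-119.   142.3  -13.5] turn deg [ 0.11 -0.15 -0.05] F [-0.1  0.  -0.3] open 0.002
```

View pics/t9.png

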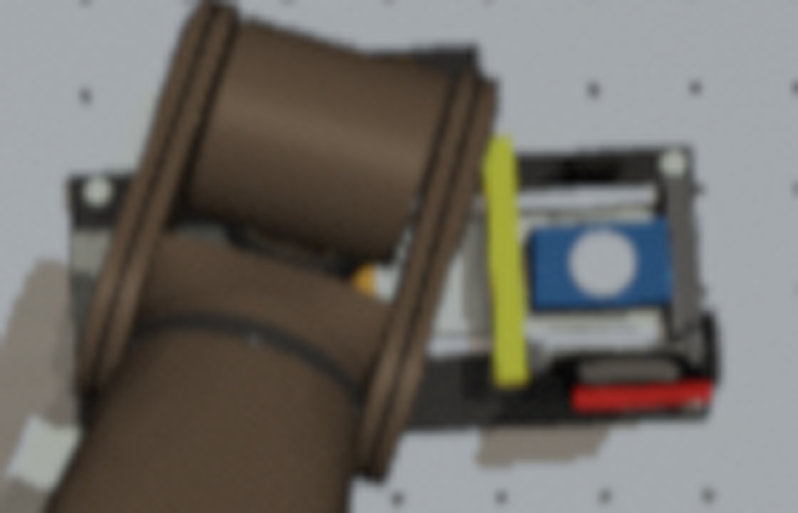

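View pics/s9.png

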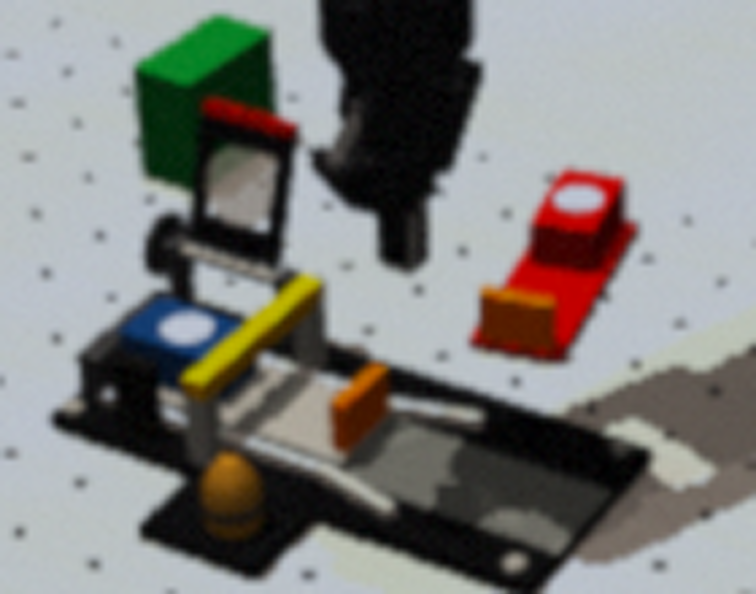

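Carrier is home: chamber front at station y = -125.4 mm, flush with the stop. The flap is still raised, its red edge at scene crop (250,118). Moving round to its -x face.

```bash
python3 -m jog '[{"grip":1,"x":-25,"y":0,"z":-4,"rx":0,"ry":0,"rz":0},{"grip":1,"x":-30,"y":0,"z":0,"rx":0,"ry":0,"rz":0},{"grip":1,"x":-30,"y":0,"z":0,"rx":0,"ry":0,"rz":0},{"grip":1,"x":-30,"y":0,"z":0,"rx":0,"ry":0,"rz":0},{"grip":1,"x":0,"y":25,"z":0,"rx":0,"ry":0,"rz":0},{"grip":1,"x":0,"y":30,"z":0,"rx":0,"ry":0,"rz":0},{"grip":1,"x":0,"y":30,"z":0,"rx":0,"ry":0,"rz":0},{"grip":1,"x":0,"y":30,"z":0,"rx":0,"ry":0,"rz":0}]'
python3 -m jog '[{"grip":1,"x":0,"y":27,"z":0,"rx":0,"ry":0,"rz":0},{"grip":1,"x":0,"y":0,"z":0,"rx":0,"ry":0,"rz":0}]'
python3 - <<'E'
from go import *
s=get_state(); print(w2st(s['eef_pos'])); p=st2w(-115,-92); to([p[0],p[1],.288],2.0)
E
```

```text
time: 15.55
eef_pos: [0.464, -0.1938, 0.307]
tcp_rot: [1.0, 0.017, -0.002, -0.001]
contact_force: [1.2, -0.1, -0.4]
opening: -0.003
time: 15.72
eef_pos: [0.4654, -0.2236, 0.3075]
tcp_rot: [1.0, 0.015, -0.001, 0.0]
contact_force: [0.9, -0.1, -0.3]
opening: 0.002
[-116.94169107  -95.00703793]
t 15.72 pos [ 0.4654 -0.2236  0.3075] ang 1.73 shift now-axes mm [ 2.  -3.  19.5] shift target-axes [ 1.9 -3.  19.5] turn deg [ 0.04  0.12 -0.27] F [ 0.9 -0.1 -0.3] open 0.002
```

```bash
python3 -m jog '[{"grip":1,"x":0,"y":-3,"z":10,"rx":0,"ry":0,"rz":0},{"grip":1,"x":0,"y":0,"z":9,"rx":0,"ry":0,"rz":0},{"grip":1,"x":0,"y":0,"z":0,"rx":0,"ry":0,"rz":0}]'
python3 - <<'E'
from go import *
s=get_state(); print(w2st(s['eef_pos']))
c=read_camera('scene'); crop(c,170,110,310,220,5.4,'pics/s10.png')
E
```

```text
time: 15.97
eef_pos: [0.4646, -0.2152, 0.2861]
tcp_rot: [1.0, 0.018, -0.003, -0.002]
contact_force: [-0.8, 0.9, -0.4]
opening: 0.001
[-117.52821102  -86.55955737]
```

View pics/s10.png

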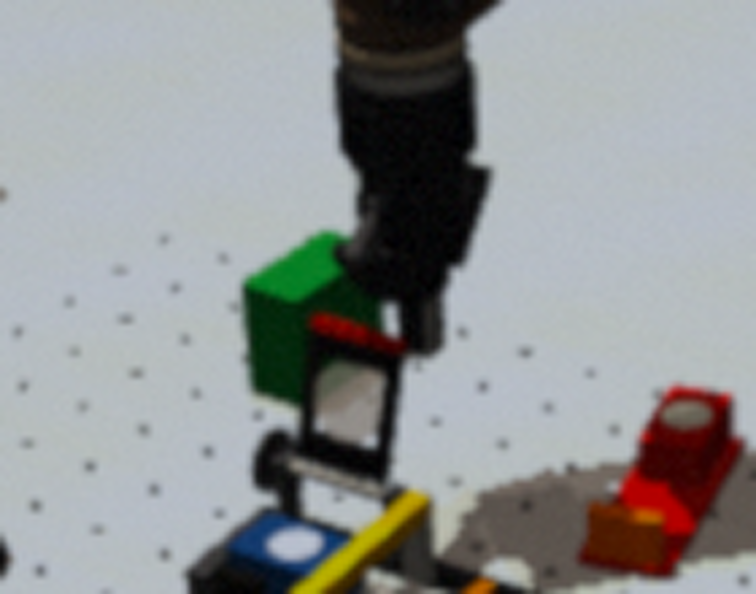

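```bash
python3 - <<'E'
from go import *
c=read_camera('scene'); s=get_state(); print(w2st(s['eef_pos']))
p=s['eef_pos']; 
for z in (.113,): print('tip',(proj(c,[p[0],p[1],z])-[170,110])*5.4)
for x,y,z in ((-76,-92.5,148),(-76,-62,148),(-76,-122,148),(-47,-92.5,64)): q=st2w(x,y); print((proj(c,[q[0],q[1],z/1e3])-[170,110])*5.4)
E
```

```text
[-116.71594669  -87.08560073]
tip [412.22911345 350.88644347]
[359.52313472 325.91682621]
[405.86745258 339.42266412]
[315.42528199 313.06566173]
[339.46374695 479.61506347]
```

Tip and flap edge project where expected (tip (412,351), edge middle (360,326)). Shifting 4 mm along the lane to centre, then pushing +x slowly.

```bash
python3 -m jog '[{"grip":1,"x":5,"y":4,"z":0,"rx":0,"ry":0,"rz":0},{"grip":1,"x":5,"y":0,"z":0,"rx":0,"ry":0,"rz":0},{"grip":1,"x":5,"y":0,"z":0,"rx":0,"ry":0,"rz":0},{"grip":1,"x":5,"y":0,"z":0,"rx":0,"ry":0,"rz":0},{"grip":1,"x":5,"y":0,"z":0,"rx":0,"ry":0,"rz":0},{"grip":1,"x":5,"y":0,"z":0,"rx":0,"ry":0,"rz":0}]'
python3 -m jog '[{"grip":1,"x":4,"y":0,"z":0,"rx":0,"ry":0,"rz":0},{"grip":1,"x":4,"y":0,"z":0,"rx":0,"ry":0,"rz":0},{"grip":1,"x":4,"y":0,"z":0,"rx":0,"ry":0,"rz":0},{"grip":1,"x":4,"y":0,"z":0,"rx":0,"ry":0,"rz":0}]'
python3 -m jog '[{"grip":1,"x":4,"y":0,"z":0,"rx":0,"ry":0,"rz":0},{"grip":1,"x":4,"y":0,"z":0,"rx":0,"ry":0,"rz":0},{"grip":1,"x":4,"y":0,"z":0,"rx":0,"ry":0,"rz":0},{"grip":1,"x":4,"y":0,"z":0,"rx":0,"ry":0,"rz":0}]'
python3 - <<'E'
from go import *
s=get_state(); print(w2st(s['eef_pos']))
c=read_camera('scene'); crop(c,170,110,310,220,5.4,'pics/s11.png')
E
```

```text
time: 16.57
eef_pos: [0.4965, -0.2201, 0.2905]
tcp_rot: [1.0, 0.017, -0.0, 0.0]
contact_force: [-1.5, -0.2, 1.1]
opening: 0.001
time: 16.9
eef_pos: [0.5123, -0.2196, 0.2902]
tcp_rot: [1.0, 0.017, -0.0, -0.0]
contact_force: [-0.6, -0.5, 1.1]
opening: -0.001
time: 17.23
eef_pos: [0.5282, -0.219, 0.29]
tcp_rot: [1.0, 0.017, -0.0, -0.0]
contact_force: [-1.6, -0.4, 0.3]
opening: -0.003
[-54.03432407 -92.61234233]
```

View pics/s11.png

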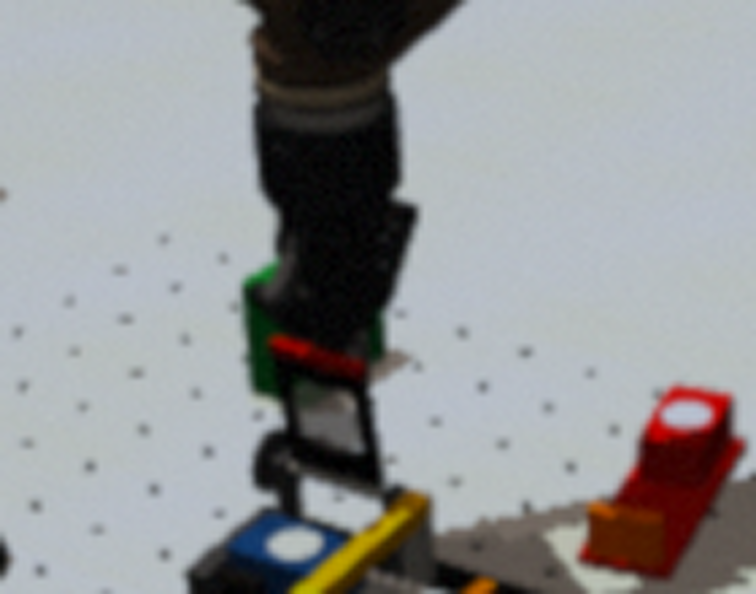

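Flap moves with the finger: the red edge has shifted to crop (320,355), with the flap near upright and ~1.5 N of force. Continuing.

```bash
python3 -m jog '[{"grip":1,"x":5,"y":0,"z":0,"rx":0,"ry":0,"rz":0},{"grip":1,"x":5,"y":0,"z":0,"rx":0,"ry":0,"rz":0},{"grip":1,"x":5,"y":0,"z":0,"rx":0,"ry":0,"rz":0},{"grip":1,"x":5,"y":0,"z":0,"rx":0,"ry":0,"rz":0}]'
python3 -m jog '[{"grip":1,"x":5,"y":0,"z":0,"rx":0,"ry":0,"rz":0},{"grip":1,"x":5,"y":0,"z":0,"rx":0,"ry":0,"rz":0},{"grip":1,"x":5,"y":0,"z":0,"rx":0,"ry":0,"rz":0},{"grip":1,"x":0,"y":0,"z":0,"rx":0,"ry":0,"rz":0}]'
python3 - <<'E'
from go import *
s=get_state(); print(w2st(s['eef_pos']))
c=read_camera('scene'); crop(c,170,110,310,220,5.4,'pics/s12.png')
E
```

```text
time: 17.62
eef_pos: [0.5483, -0.2183, 0.2899]
tcp_rot: [1.0, 0.017, -0.0, -0.0]
contact_force: [-0.1, 0.3, -1.2]
opening: -0.004
time: 17.95
eef_pos: [0.5641, -0.2179, 0.2908]
tcp_rot: [1.0, 0.017, 0.001, 0.0]
contact_force: [-0.3, -0.5, 0.9]
opening: 0.002
[-18.19658216 -92.73142756]
```

View pics/s12.png

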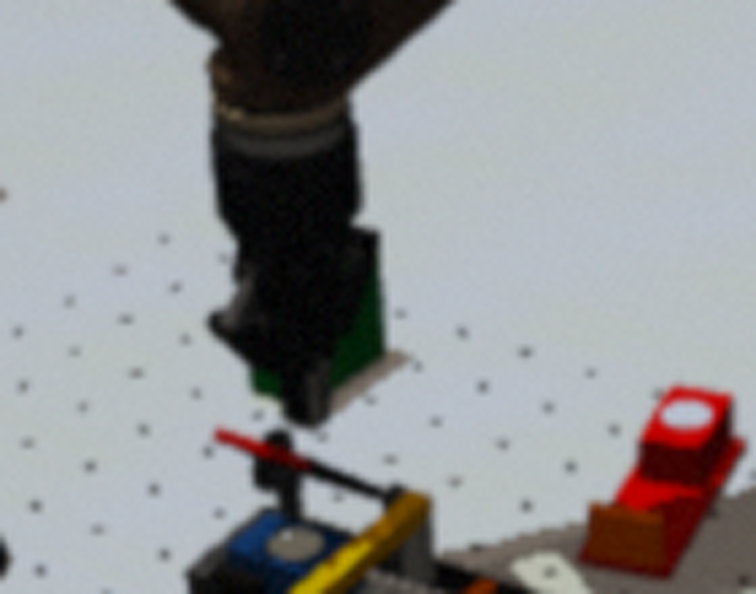

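The flap has snapped and is dropping: red edge at crop (260,450), already clear of the finger. Moving up and away.

```bash
python3 -m jog '[{"grip":1,"x":0,"y":0,"z":-15,"rx":0,"ry":0,"rz":0},{"grip":1,"x":0,"y":0,"z":-30,"rx":0,"ry":0,"rz":0},{"grip":1,"x":0,"y":0,"z":-30,"rx":0,"ry":0,"rz":0},{"grip":1,"x":-30,"y":0,"z":-20,"rx":0,"ry":0,"rz":0},{"grip":1,"x":-30,"y":0,"z":0,"rx":0,"ry":0,"rz":0},{"grip":1,"x":-30,"y":0,"z":0,"rx":0,"ry":0,"rz":0},{"grip":1,"x":-20,"y":0,"z":0,"rx":0,"ry":0,"rz":0},{"grip":1,"x":0,"y":0,"z":0,"rx":0,"ry":0,"rz":0}]'
python3 -m jog '[{"grip":1,"x":0,"y":-20,"z":0,"rx":0,"ry":0,"rz":0},{"grip":1,"x":0,"y":-35,"z":0,"rx":0,"ry":0,"rz":0},{"grip":1,"x":0,"y":-35,"z":0,"rx":0,"ry":0,"rz":0},{"grip":1,"x":0,"y":-35,"z":0,"rx":0,"ry":0,"rz":0},{"grip":1,"x":0,"y":-35,"z":0,"rx":0,"ry":0,"rz":0},{"grip":1,"x":0,"y":-35,"z":0,"rx":0,"ry":0,"rz":0},{"grip":1,"x":0,"y":-20,"z":0,"rx":0,"ry":0,"rz":0},{"grip":1,"x":0,"y":0,"z":0,"rx":0,"ry":0,"rz":0}]'
python3 - <<'E'
from go import *
import st
c=read_camera('scene'); crop(c,180,140,320,250,5.4,'pics/s13.png')
c=read_camera('top'); crop(c,230,100,450,290,3.5,'pics/t13.png')
g,h=st.up(c)
r,m=st.hullrect(h,(330,150,400,215),(0,150,90),(6,255,255)); print('red',[w2st(ray(c,p,.0675)).round(1) for p in st.px(cv2.boxPoints(r))])
r,m=st.hullrect(h,(300,165,380,210),(8,110,110),(20,255,255)); print('orange',[w2st(ray(c,p,.05)).round(1) for p in st.px(cv2.boxPoints(r))])
print(get_state()['contact_force'])
E
```

```text
time: 18.67
eef_pos: [0.4505, -0.2213, 0.3852]
tcp_rot: [1.0, 0.016, -0.0, -0.0]
contact_force: [0.8, 0.0, -0.0]
opening: 0.002
time: 19.33
eef_pos: [0.4457, -0.0036, 0.3855]
tcp_rot: [1.0, 0.019, 0.0, -0.001]
contact_force: [0.8, 0.2, 0.3]
opening: 0.001
red [array([ 44.1, -62.9]), array([  44.5, -120.6]), array([  34.2, -120.4]), array([ 33.8, -62.8])]
orange [array([21. , 24.6]), array([20.8, 15. ]), array([-24. ,  16.5]), array([-23.8,  26. ])]
[0.99482123 0.43765248 0.23268871]
```

View pics/s13.png

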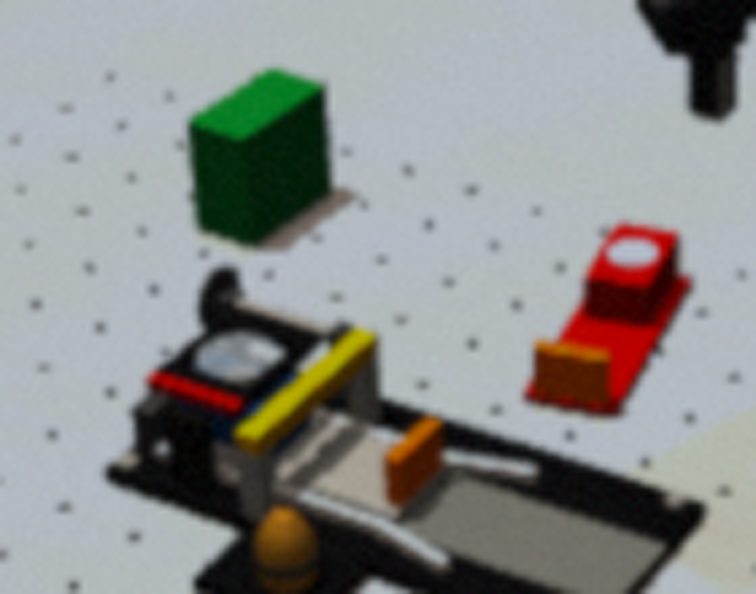

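View pics/t13.png

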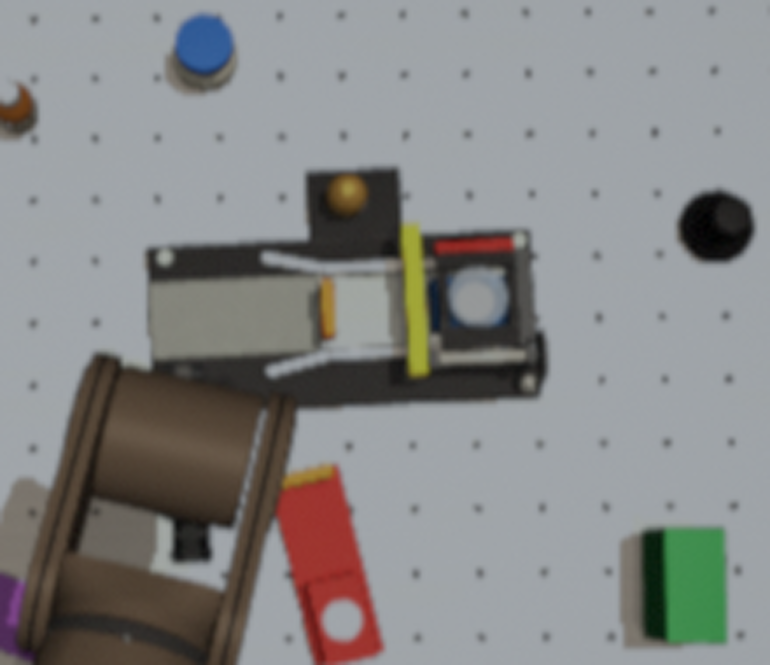

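Checks agree:
- **Flap:** level, red edge at x≈44 mm (42 expected).
- **Carrier:** push plate rear face at y≈25 mm (25 expected).
- **Robot:** clear of everything.
- **Bystanders in view:** standing where they were.

Handing in.

```bash
python3 -c "
from plant import *
sign_off()"
```

```text
the job is handed in; nothing more can be done
```

The carrier is home against the end stop with the lens flap down over the chamber. I handed the job in after about 19.5 s of robot time, and `sign_off` gives no verdict.

I gripped the blue-chamber carrier and lowered it into the lane mouth until it touched the floor. I then pushed it under the gauge bar by its orange plate until the force rose to about 10 N with no further motion. Finally I tipped the flap past its snap point with the closed fingers, needing about 1.5 N.

Last checks against the camera images:

| Check | Measured | Expected |
|---|---|---|
| Chamber front (carrier), station y | -125.4 mm | -125 mm |
| Push plate rear face, station y | about 25 mm | 25 mm |
| Carrier sideways offset | about -1.5 to -2 mm | within 6 mm |
| Red flap edge, station x | about 44 mm | 42 mm |

- **Sideways offset:** about as large as my uncertainty in the station's position, and inside the 6 mm limit. The carrier is also held between the rails.
- **Flap:** it looks level on its rest. I judged that from the pictures, since the joint angle cannot be read.
- **Bystanders:** objective, oil jar, puck, slide box and the red look-alike appear where they were. The dropper was at the edge of the last picture. I did not look at the driver again, but it was not on the arm's route.
- **Moves that differed from command:** the gripper stopped about 8 mm higher than I asked when gripping, but the hold was firm and the carrier stayed level. My first jog calls were refused because every row needs all its keys; nothing moved.

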